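# Put the jeweller's open flasks away

## Task

Put the open flasks away: first switch the fume extractor on, and leave it running while you stand every flask upright in its own cell of the spill tray and close it with a rubber stopper that fits its neck, pressed fully home. When all are closed in the tray, switch the extractor off; leave the other things on the bench where they are, and never tip a flask over.

Things in the scene. Friction and masses are not known exactly. Their poses are not given: they have to be found in the camera images.
- extractor: Grey benchtop fume extractor, a fixed box 150 (x) x 170 (y) x 80 mm high, black louvres on its -x face; origin at the centre of its underside, z up. On the middle of its top a 70 x 50 x 25 mm dark steel block carries the switch lever. It stands at the left or right end of the work area.
- lever (a joint): Switch lever on the extractor, rad: 0 = off (leaning 0.5 rad to the extractor's -x), 1.0 = on (leaning 0.5 rad to its +x). Hinge along the extractor's y axis, 102 mm above the bench over the extractor's origin. Light friction (under 1 N at the tip); it stays where it is left.
- lever_tip (a point): Centre of the black ball, 26 mm in diameter, at the end of the lever, 80 mm from the hinge (172 mm above the bench at either end of its swing); the rod below it is 10 mm thick.
- tray: Grey spill tray, fixed, 200 x 200 mm, walls 30 mm high and 5 mm thick, floor 5 mm thick, divided by a cross (26 mm high) into four cells about 92 mm square whose centres lie at x, y = +-49 mm in the tray's frame; origin at the centre of its underside, z up. It stands at the other end of the work area from the extractor.
- wide_flask0: Wide-necked amber glass flask: body 72 mm in diameter up to 45 mm, cone to 75 mm, straight neck 48 mm outside, 40 mm bore, rim 125 mm high, 260 g. Mass varies by a third or so. The bore is as deep as the neck. Origin at the centre of its underside, z up through the mouth. May be absent.
- wide_flask0_mouth (a point): Centre of the rim (top of the neck) of wide_flask0.
- wide_flask1: Wide-necked amber glass flask: body 72 mm in diameter up to 45 mm, cone to 75 mm, straight neck 48 mm outside, 40 mm bore, rim 125 mm high, 260 g. Mass varies by a third or so. The bore is as deep as the neck. Origin at the centre of its underside, z up through the mouth. May be absent.
- wide_flask1_mouth (a point): Centre of the rim (top of the neck) of wide_flask1.
- slim_flask0: Slim-necked amber glass flask: body 64 mm in diameter up to 40 mm, cone to 65 mm, straight neck 38 mm outside, 30 mm bore, rim 110 mm high, 200 g. Mass varies by a third or so. The bore is as deep as the neck. Origin at the centre of its underside, z up through the mouth. May be absent.
- slim_flask0_mouth (a point): Centre of the rim (top of the neck) of slim_flask0.
- slim_flask1: Slim-necked amber glass flask: body 64 mm in diameter up to 40 mm, cone to 65 mm, straight neck 38 mm outside, 30 mm bore, rim 110 mm high, 200 g. Mass varies by a third or so. The bore is as deep as the neck. Origin at the centre of its underside, z up through the mouth. May be absent.
- slim_flask1_mouth (a point): Centre of the rim (top of the neck) of slim_flask1.
- wide_stopper0: Dark rubber stopper for a wide-necked flask, standing on its narrow end: plug tapering from 29 mm in diameter at the foot to 36.4 mm at 28 mm height, flange 49 mm in diameter from 28 to 34 mm, round grip knob 26 mm in diameter from 34 to 64 mm. 50 g. Origin at the centre of the foot, z up through the knob. Home when the flange's underside lies on the rim (origin 28 mm below the rim).
- wide_stopper1: Dark rubber stopper for a wide-necked flask, standing on its narrow end: plug tapering from 29 mm in diameter at the foot to 36.4 mm at 28 mm height, flange 49 mm in diameter from 28 to 34 mm, round grip knob 26 mm in diameter from 34 to 64 mm. 50 g. Origin at the centre of the foot, z up through the knob. Home when the flange's underside lies on the rim (origin 28 mm below the rim).
- slim_stopper0: Dark rubber stopper for a slim-necked flask, standing on its narrow end: plug tapering from 22 mm in diameter at the foot to 26.6 mm at 28 mm height, flange 44 mm in diameter from 28 to 34 mm, round grip knob 22 mm in diameter from 34 to 64 mm. 40 g. Origin at the centre of the foot, z up through the knob. Home when the flange's underside lies on the rim (origin 28 mm below the rim).
- slim_stopper1: Dark rubber stopper for a slim-necked flask, standing on its narrow end: plug tapering from 22 mm in diameter at the foot to 26.6 mm at 28 mm height, flange 44 mm in diameter from 28 to 34 mm, round grip knob 22 mm in diameter from 34 to 64 mm. 40 g. Origin at the centre of the foot, z up through the knob. Home when the flange's underside lies on the rim (origin 28 mm below the rim).
- bangle: Brass bangle, 64 mm across, 10 mm high, lying flat. Not part of the job; origin at its underside.
- pliers: Small pliers with dark grips, 145 mm long, lying flat (along x of their frame). Not part of the job; origin at its underside.
- file: Slim tool with a wooden handle, 140 mm long, lying along x of its frame. Not part of the job; origin at its underside.
- polish_jar: White lidded jar, 60 mm across, 75 mm high. Not part of the job; origin at its underside.
- brass_tin: Brass tin, 72 mm across, 45 mm high. Not part of the job; origin at its underside.
Things that resemble listed ones, but are neither listed nor needed, are in the scene too. Leave any blue or pink look-alike of the wide_flask1 alone.

How it is judged:
On the way, in this order (a step that is already met when the one before it is completed fails the run):
1. The extractor is switched on (lever beyond 0.8 rad) before any flask stands in the tray (value of joint lever above 0.8 rad and horizontal distance between each of wide_flask0, wide_flask1, slim_flask0, slim_flask1 and tray above 0.13 m), for 0.2 s.
2. With the extractor on, every flask stands in the tray, closed by a stopper that fits (value of joint lever above 0.8 rad and x of wide_flask0 in the frame of tray between -0.09 and 0.09 m and y of wide_flask0 in the frame of tray between -0.09 and 0.09 m and z of each of wide_flask0, wide_flask1, slim_flask0, slim_flask1 in the frame of tray below 0.01 m and angle between each of wide_flask0, wide_flask1, slim_flask0, slim_flask1's own z axis and vertical below 0.1 rad and linear speed of each of wide_flask0, wide_flask1, slim_flask0, slim_flask1 below 0.03 m/s and ((horizontal distance between wide_stopper0 and wide_flask0_mouth below 0.004 m and z of wide_stopper0 in the frame of wide_flask0_mouth between -0.031 and -0.025 m and angle between the z axis of wide_stopper0 and the z axis of wide_flask0, either way round below 0.08 rad) or (horizontal distance between wide_stopper1 and wide_flask0_mouth below 0.004 m and z of wide_stopper1 in the frame of wide_flask0_mouth between -0.031 and -0.025 m and angle between the z axis of wide_stopper1 and the z axis of wide_flask0, either way round below 0.08 rad)) and x of wide_flask1 in the frame of tray between -0.09 and 0.09 m and y of wide_flask1 in the frame of tray between -0.09 and 0.09 m and ((horizontal distance between wide_stopper0 and wide_flask1_mouth below 0.004 m and z of wide_stopper0 in the frame of wide_flask1_mouth between -0.031 and -0.025 m and angle between the z axis of wide_stopper0 and the z axis of wide_flask1, either way round below 0.08 rad) or (horizontal distance between wide_stopper1 and wide_flask1_mouth below 0.004 m and z of wide_stopper1 in the frame of wide_flask1_mouth between -0.031 and -0.025 m and angle between the z axis of wide_stopper1 and the z axis of wide_flask1, either way round below 0.08 rad)) and x of slim_flask0 in the frame of tray between -0.09 and 0.09 m and y of slim_flask0 in the frame of tray between -0.09 and 0.09 m and ((horizontal distance between slim_stopper0 and slim_flask0_mouth below 0.004 m and z of slim_stopper0 in the frame of slim_flask0_mouth between -0.031 and -0.025 m and angle between the z axis of slim_stopper0 and the z axis of slim_flask0, either way round below 0.08 rad) or (horizontal distance between slim_stopper1 and slim_flask0_mouth below 0.004 m and z of slim_stopper1 in the frame of slim_flask0_mouth between -0.031 and -0.025 m and angle between the z axis of slim_stopper1 and the z axis of slim_flask0, either way round below 0.08 rad)) and x of slim_flask1 in the frame of tray between -0.09 and 0.09 m and y of slim_flask1 in the frame of tray between -0.09 and 0.09 m and ((horizontal distance between slim_stopper0 and slim_flask1_mouth below 0.004 m and z of slim_stopper0 in the frame of slim_flask1_mouth between -0.031 and -0.025 m and angle between the z axis of slim_stopper0 and the z axis of slim_flask1, either way round below 0.08 rad) or (horizontal distance between slim_stopper1 and slim_flask1_mouth below 0.004 m and z of slim_stopper1 in the frame of slim_flask1_mouth between -0.031 and -0.025 m and angle between the z axis of slim_stopper1 and the z axis of slim_flask1, either way round below 0.08 rad))), for 0.3 s.
At the end, for the whole second after the job is handed in: Lever below 0.2 rad (off); every flask present at rest on a cell floor of the tray, upright within 0.1 rad, closed by a stopper of its own size: flange underside within 3 mm of the rim in height and 4 mm of its centre, aligned within 0.08 rad (value of joint lever below 0.2 rad and x of wide_flask0 in the frame of tray between -0.09 and 0.09 m and y of wide_flask0 in the frame of tray between -0.09 and 0.09 m and z of each of wide_flask0, wide_flask1, slim_flask0, slim_flask1 in the frame of tray below 0.01 m and angle between each of wide_flask0, wide_flask1, slim_flask0, slim_flask1's own z axis and vertical below 0.1 rad and linear speed of each of wide_flask0, wide_flask1, slim_flask0, slim_flask1 below 0.03 m/s and ((horizontal distance between wide_stopper0 and wide_flask0_mouth below 0.004 m and z of wide_stopper0 in the frame of wide_flask0_mouth between -0.031 and -0.025 m and angle between the z axis of wide_stopper0 and the z axis of wide_flask0, either way round below 0.08 rad) or (horizontal distance between wide_stopper1 and wide_flask0_mouth below 0.004 m and z of wide_stopper1 in the frame of wide_flask0_mouth between -0.031 and -0.025 m and angle between the z axis of wide_stopper1 and the z axis of wide_flask0, either way round below 0.08 rad)) and x of wide_flask1 in the frame of tray between -0.09 and 0.09 m and y of wide_flask1 in the frame of tray between -0.09 and 0.09 m and ((horizontal distance between wide_stopper0 and wide_flask1_mouth below 0.004 m and z of wide_stopper0 in the frame of wide_flask1_mouth between -0.031 and -0.025 m and angle between the z axis of wide_stopper0 and the z axis of wide_flask1, either way round below 0.08 rad) or (horizontal distance between wide_stopper1 and wide_flask1_mouth below 0.004 m and z of wide_stopper1 in the frame of wide_flask1_mouth between -0.031 and -0.025 m and angle between the z axis of wide_stopper1 and the z axis of wide_flask1, either way round below 0.08 rad)) and x of slim_flask0 in the frame of tray between -0.09 and 0.09 m and y of slim_flask0 in the frame of tray between -0.09 and 0.09 m and ((horizontal distance between slim_stopper0 and slim_flask0_mouth below 0.004 m and z of slim_stopper0 in the frame of slim_flask0_mouth between -0.031 and -0.025 m and angle between the z axis of slim_stopper0 and the z axis of slim_flask0, either way round below 0.08 rad) or (horizontal distance between slim_stopper1 and slim_flask0_mouth below 0.004 m and z of slim_stopper1 in the frame of slim_flask0_mouth between -0.031 and -0.025 m and angle between the z axis of slim_stopper1 and the z axis of slim_flask0, either way round below 0.08 rad)) and x of slim_flask1 in the frame of tray between -0.09 and 0.09 m and y of slim_flask1 in the frame of tray between -0.09 and 0.09 m and ((horizontal distance between slim_stopper0 and slim_flask1_mouth below 0.004 m and z of slim_stopper0 in the frame of slim_flask1_mouth between -0.031 and -0.025 m and angle between the z axis of slim_stopper0 and the z axis of slim_flask1, either way round below 0.08 rad) or (horizontal distance between slim_stopper1 and slim_flask1_mouth below 0.004 m and z of slim_stopper1 in the frame of slim_flask1_mouth between -0.031 and -0.025 m and angle between the z axis of slim_stopper1 and the z axis of slim_flask1, either way round below 0.08 rad))); the robot touches nothing.
It fails at once if A flask is tipped over (beyond 0.7 rad) (angle between any of wide_flask0, wide_flask1, slim_flask0, slim_flask1's own z axis and vertical above 0.7 rad).
It fails at once if A bystander (bangle, pliers, slim tool, jar, tin) is displaced by more than 80 mm (distance of any of bangle, pliers, file, polish_jar, brass_tin from where it was at the start of the episode above 0.08 m).
Of wide_flask0, wide_flask1, slim_flask0, slim_flask1 only 2 to 4 are there at a start; the rules pass over those that are not, and their reading is None.
At some moment in a run one of wide_flask0, wide_flask1, slim_flask0, slim_flask1 may be knocked a few centimetres aside while the robot is not near it.
Once in a run the grip may slacken for a moment while it holds something.
It also fails if it takes over 210 s, if anything falls off the work surface, if the arm or the gripper's body presses on something with over 40 N, if the wrist force passes 120 N, or if a joint passes its speed limit or range.

## Robot

A 7-joint arm with a two-finger parallel gripper is mounted at the origin on the work surface. World frame = base frame: x ahead of the robot, y to its left, z up, the work surface at z = 0. Lengths are in m, angles in rad, forces in N, time in s.
With the tool pointing down it reaches from about 0.4 to 0.9 m from the base axis. Payload 5.5 kg.
Tool frame: the origin (TCP) lies at the very end of the fingers, on their centre line; the grasp point (between the pads) lies 19 mm behind it (grasp_offset is the distance from the TCP to the grasp point, in m); z points along the fingers, y is the line along which they close (so a half turn about z gives the same grasp; the last joint's range is limited). The gripper opens to 85 mm and grips with 20 to 120 N. Pads are 22 mm wide; open, the fingers measure 114 mm over their backs; the gripper's body (76 mm by 85 mm) begins 54 mm behind the grasp point. The pads swing forward as they close: fully open they stand 13 mm farther back than shut.
Start: joints at [1.557, 0.501, -0.427, 1.55, 0.221, 1.138, -0.21], TCP at [0.178, -0.625, 0.231] pointing down, gripper open.
Joint ranges: [-2.88, 2.88], [-0.31, 2.03], [-1.54, 1.56], [0.2, 2.42], [-1.41, 4.55], [0.19, 2.02], [-2.57, 2.57]. Speed limits (rad/s): [2.57, 2.57, 3.14, 3.14, 3.14, 3.14, 3.14].

## Interface

Orientations are given as a unit quaternion [w, x, y, z].
In Python, from workcell import * gives the robot as it stands.
- The arm moves only by the shell command python3 -m pendant 'ROWS' [OPENING] [FORCE]. ROWS is text: rows parted by semicolons, each of 4 numbers parted by spaces: the shift along the tool's x, y, z in units of 750 mm (1.0 is 750 mm), then the turn about the tool's z in units of pi rad (1.0 is pi rad). A call has 1 to 20 rows; each row is the pose to reach, as a shift and turn from the pose commanded when the call began, along the tool's axes at that moment, turning the shorter way round; what a row does not reach only later rows make up. A row lasts 1/12 s, in which the tool goes at most 41.7 mm and 7.16 degrees, less where a joint would pass 70% of its speed; a pose out of reach is approached as far as the arm can. A call with a number of a shift or a turn outside -1 to 1 is refused whole. A call with a gripper value outside its range is refused whole. OPENING is the opening, from -1 (shut) to 1 (fully open), set as the call begins (- or left out, the last holds). The fingers move at their own pace and stop on an object; FORCE is the grip in N (left out, the last holds). Time passes only in rows, so rows that repeat a pose let the fingers close. It gives the time, the measured TCP pose, the force, the opening and the grip force at its end, in the units of the state.
- state(): the state, without advancing time (a new reading comes with each control period).
- capture(name): name is "scene" or "top" or "wrist"; returns the picture (400x640x3 uint8, red, green, blue); there is no depth.
- calibration(name): a dict with "K" (3x3 intrinsics, pixels), "T" (4x4, takes a point from camera to world coordinates). Camera axes: x right, y up, looking along -z (the intrinsics and any distortion apply to the point x, -y, -z); pixel columns grow to the right and rows downward; lengths in m; the calibration is good to about 2 mm. A picture is of the moment at which its call begins: read the wrist's pose just before it. calibration takes no time and is no camera call; for the wrist camera it gives the pose at the moment of the call.
- finish_job(): hands the job in; it is judged then, once.
The state is a dict: "clock": time; "joint_positions": joint angles; "joint_velocities": joint speeds; "effort": joint torques, N m; "tool_pos": TCP position; "tool_rot": TCP orientation; "wrist_force": force on the tool from outside, world axes, zero at the start; "torque": the same for the moment, N m; "grip_width": finger opening in m; "finger_force": force on a finger pad.
Only numpy, scipy, OpenCV 4.12 (cv2) and the standard library are available. Lean on these libraries where they do the work, as an engineer would, in place of code of your own. Each camera call takes 0.05 s, during which the arm holds its last target. There are 200 camera calls.

## Working session

There is one attempt and no reset: what is moved stays moved. The work goes in short steps, Python scripts to look and compute and a shell command to move; the robot and the scene stay as the last step left them, time stands still between calls to the robot, and variables do not carry over. Pictures are saved under pics/ and viewed, at most 14 in all, crops included, and the job is handed in when it is done.

```bash
ls; mkdir -p pics
python3 - <<'E'
from workcell import *
import cv2
s=state();print(s['clock'],s['tool_pos'],s['tool_rot'],s['grip_width'])
for n in("scene","top"):
    im=capture(n);cv2.imwrite(f"pics/{n}0.png",im[:,:,::-1])
    c=calibration(n);print(n,c)
E
```

```text
pics
0.0 [ 0.17734538 -0.62462     0.23023452] [-9.76513257e-04  9.90440543e-01  1.37936803e-01 -1.23787755e-04] 0.08530558489261658
scene {'K': array([[482.09155987,   0.        , 314.52640473],
       [  0.        , 482.09155987, 199.77351759],
       [  0.        ,   0.        ,   1.        ]]), 'T': array([[ 0.51114343, -0.69167687,  0.51021123,  1.20180724],
       [ 0.85940409,  0.40264394, -0.31512294, -0.41988736],
       [ 0.01252979,  0.59955064,  0.80023873,  1.1299156 ],
       [ 0.        ,  0.        ,  0.        ,  1.        ]])}
top {'K': array([[375.03389262,   0.        , 320.18505918],
       [  0.        , 375.03389262, 201.38261502],
       [  0.        ,   0.        ,   1.        ]]), 'T': array([[-8.75054037e-04,  9.84061790e-01, -1.77824712e-01,
         4.05217643e-01],
       [-9.99973176e-01,  4.32054617e-04,  7.31168908e-03,
        -1.16400415e-02],
       [ 7.27198383e-03,  1.77826340e-01,  9.84035015e-01,
         9.71195156e-01],
       [ 0.00000000e+00,  0.00000000e+00,  0.00000000e+00,
         1.00000000e+00]])}
```

View pics/top0.png

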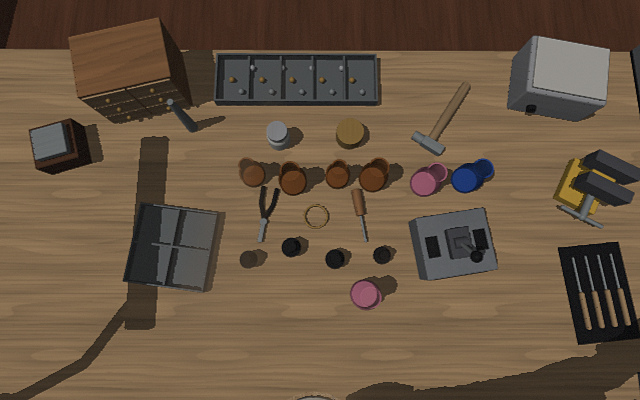

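View pics/scene0.png

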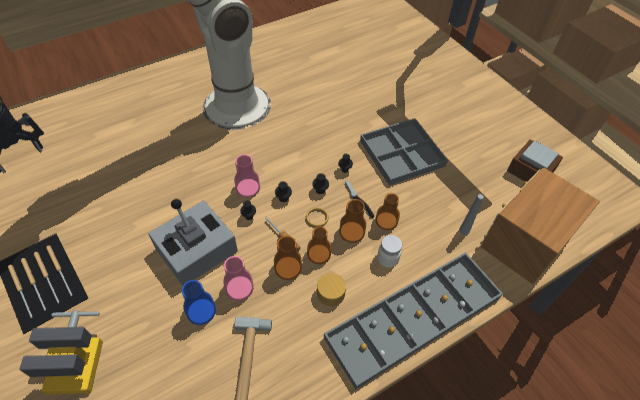

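```bash
cat > h.py <<'E'
from workcell import *
import cv2, numpy as np
from scipy.spatial.transform import Rotation as R
def snap(n,name): 
    im=capture(n)[:,:,::-1].copy(); cv2.imwrite(f"pics/{name}.png",im); return im
def ray(n,u,v,z,c=None):
    c=c or calibration(n);K,T=c['K'],c['T']
    d=np.array([(u-K[0,2])/K[0,0],-(v-K[1,2])/K[1,1],-1]);d=T[:3,:3]@d;o=T[:3,3]
    return o+d*(z-o[2])/d[2]
def proj(n,p,c=None):
    c=c or calibration(n);K,T=c['K'],c['T'];q=T[:3,:3].T@(np.array(p)-T[:3,3])
    return np.array([K[0,2]+K[0,0]*q[0]/-q[2],K[1,2]-K[1,1]*q[1]/-q[2]])
E
python3 - <<'E'
import cv2
im=cv2.imread('pics/top0.png');c=im[145:315,230:430]
cv2.imwrite('pics/c1.png',cv2.resize(c,None,fx=4,fy=3.5,interpolation=cv2.INTER_CUBIC))
im=cv2.imread('pics/scene0.png');c=im[140:320,140:440]
cv2.imwrite('pics/c2.png',cv2.resize(c,None,fx=2.66,fy=2.66,interpolation=cv2.INTER_CUBIC))
E
```

```text
(no output)
```

View pics/c1.png

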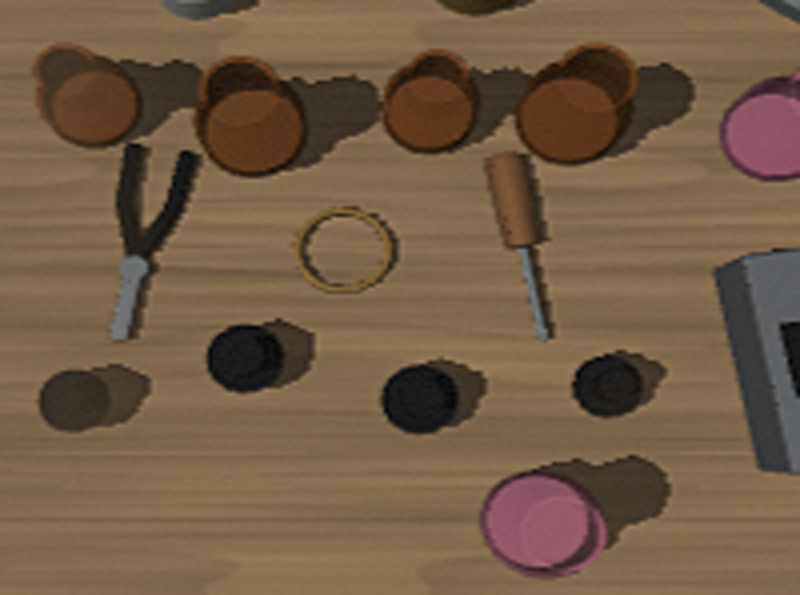

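View pics/c2.png

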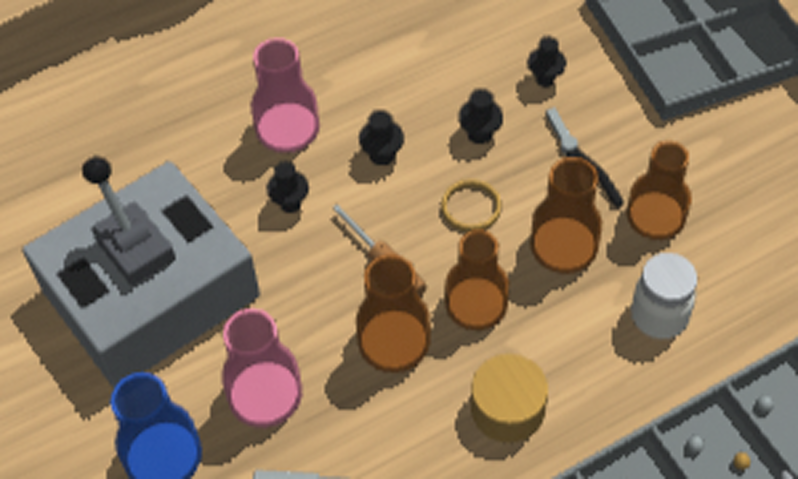

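c1/c2 show four amber flasks (top view, left to right: slim (253,175), wide (293,180), slim (338,176), wide (373,178)). They also show four stoppers: slim (249,259), wide (291,247), wide (335,258), slim (382,255). The look-alikes to leave are the pink flasks (423,183) and (365,294) and the blue one (465,180). The lever ball is at top (476,257), leaning towards -x, so it is off.

Run:
```python
from h import *
im=cv2.imread('pics/top0.png')
a=cv2.resize(im[195:300,115:235],(480,420),interpolation=cv2.INTER_CUBIC);b=cv2.resize(im[200:290,405:505],(400,360),interpolation=cv2.INTER_CUBIC)
o=np.zeros((420,800,3),np.uint8);o[:,:400]=a[:,20:420];o[:360,400:]=b
cv2.imwrite('pics/c3.png',o)
c=calibration('top')
P=lambda x,y:(230+x/4,145+y/3.5)
for n,d,m,h in(('slimA',(94,107),(70,75),.11),('wideA',(252,125),(241,92),.125),('slimB',(431,112),(431,82),.11),('wideB',(573,119),(597,80),.125)):
    print(n,ray('top',*P(*d),.002,c),ray('top',*P(*m),h,c))
for n,d in(('sA',(75,400)),('wA',(244,357)),('wB',(420,398)),('sB',(608,386))):
    print(n,ray('top',*P(*d),.034,c))
def tri(a,b):
    A=[];r=[]
    for n,p in(('top',a),('scene',b)):
        T=calibration(n)['T'];d=ray(n,*p,0)-T[:3,3];d/=np.linalg.norm(d);M=np.eye(3)-np.outer(d,d);A.append(M);r.append(M@T[:3,3])
    return np.linalg.solve(sum(A),sum(r))
print('ball',tri((476,257),(140+97/2.66,140+170/2.66)))
```

```text
slimA [0.64994133 0.15820156 0.002     ] [0.64495448 0.15416234 0.11      ]
wideA [0.63601234 0.05318473 0.002     ] [0.62921981 0.05161931 0.125     ]
slimB [ 0.64624893 -0.06559444  0.002     ] [ 0.64029718 -0.05977465  0.11      ]
wideB [ 0.64087134 -0.15992658  0.002     ] [ 0.63768693 -0.15581898  0.125     ]
sA [0.42932849 0.15777234 0.034     ]
wA [0.459421   0.05397973 0.034     ]
wB [ 0.4305783  -0.05510028  0.034     ]
sB [ 0.4389013  -0.17167619  0.034     ]
ball [ 0.43122936 -0.34416975  0.17391884]
```

View pics/c3.png

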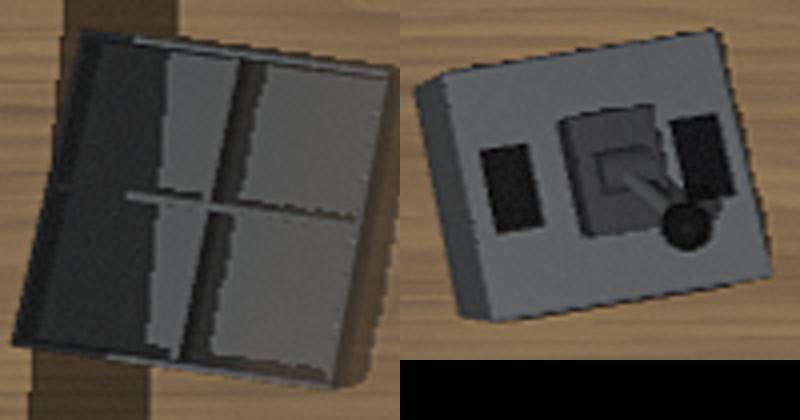

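Run:
```python
from h import *
c=calibration('top')
E=[ray('top',405+(x-400)/4,200+y/4,.08,c) for x,y in((450,72),(718,32),(770,272),(492,320))]
E=np.array(E);ce=E.mean(0);print('ext',ce,np.round(E,3).tolist(),np.linalg.norm(E-np.roll(E,1,0),axis=1))
d=E[0]-E[3]+E[1]-E[2];print('yaw x',np.arctan2(d[1],d[0]));d=E[0]-E[1]+E[3]-E[2];print('yaw y',np.arctan2(-d[0],d[1]))
t=lambda x,y,z=.026:ray('top',120+x/4,195+y/4,z,c)
C=t(212,206);print('tray c',C)
a,b=t(125,195),t(355,217);d=a-b;print(np.arctan2(-d[0],d[1]),np.linalg.norm(d))
a,b=t(248,62),t(188,355);d=a-b;print(np.arctan2(d[1],d[0]),np.linalg.norm(d))
Q=np.array([t(*p,.03) for p in((88,32),(392,72),(335,385),(15,345))]);print(Q.mean(0),np.linalg.norm(Q-np.roll(Q,1,0),axis=1))
for n,p in(('scene',C),):print(proj(n,p), (402,147.5))
print('scene',ray('scene',402,147.5,.026))
```

```text
ext [ 0.46591609 -0.34269486  0.08      ] [[0.526, -0.252, 0.08], [0.55, -0.415, 0.08], [0.408, -0.434, 0.08], [0.38, -0.269, 0.08]] [0.14679143 0.16507105 0.14398752 0.16720269]
yaw x 0.12760807483742437
yaw y 0.15644746220411682
tray c [0.46126047 0.34934966 0.026     ]
-0.09495510466185021 0.14490955612082865
-0.13652516829551664 0.18375319151543432
[0.46129372 0.35041371 0.03      ] [0.19646497 0.19552213 0.1945609  0.19807422]
[400.68524896 148.44448789] (402, 147.5)
scene [0.46009773 0.35533632 0.026     ]
```

```bash
cat >> h.py <<'E'
def yaw(): 
    x=R.from_quat(np.roll(state()['tool_rot'],-1)).apply([1,0,0]); return np.arctan2(x[1],x[0])
def go(*targets):
    "rows (units) from the present pose to world targets x,y,z,yaw; all relative to the call's start"
    s=state();p=s['tool_pos'];r=R.from_quat(np.roll(s['tool_rot'],-1));y0=yaw()
    for x,y,z,w in targets:
        d=r.inv().apply(np.array([x,y,z])-p);t=-((w-y0+np.pi)%(2*np.pi)-np.pi)
        print('row %.3f %.3f %.3f %.3f'%(*(d/.75),t/np.pi),' steps %.1f turn %.1f'%(np.linalg.norm(d)/.0417,abs(np.degrees(t))/7.16))
def show():
    s=state();print('t%.1f'%s['clock'],np.round(s['tool_pos'],4),'yaw %.3f'%yaw(),'w %.4f f %s'%(s['grip_width'],np.round(s['finger_force'],1)),'F',np.round(s['wrist_force'],1),'q',np.round(s['joint_positions'],2))
E
python3 -c "
from h import *
show();go((.38,-.355,.23,.14),(.38,-.355,.158,.14),(.48,-.341,.158,.14))"
```

```text
t0.1 [ 0.1774 -0.6247  0.2304] yaw 0.277 w 0.0857 f 0.0 F [-0.   1.  -0.6] q [ 1.56  0.5  -0.43  1.55  0.22  1.14 -0.21]
row 0.358 -0.272 0.001 0.044  steps 8.1 turn 1.1
row 0.358 -0.272 0.097 0.044  steps 8.3 turn 1.1
row 0.491 -0.253 0.097 0.044  steps 10.1 turn 1.1
```

```bash
python3 -m pendant '0.358 -0.272 0 0.044; 0.358 -0.272 0 0.044; 0.358 -0.272 0 0.044; 0.358 -0.272 0 0.044; 0.358 -0.272 0 0.044; 0.358 -0.272 0 0.044; 0.358 -0.272 0 0.044; 0.358 -0.272 0 0.044; 0.358 -0.272 0 0.044; 0.358 -0.272 0.05 0.044; 0.358 -0.272 0.097 0.044; 0.358 -0.272 0.097 0.044' -1 60
python3 -c "
from h import *
show();go((.40,-.3525,.158,.14),(.48,-.341,.158,.14))"
```

```text
clock: 1.1
tool_pos: [0.3763, -0.3524, 0.1528]
tool_rot: [-0.004, 0.998, 0.07, -0.004]
wrist_force: [-0.7, 1.2, -1.3]
grip_width: 0.0
finger_force: 0.0
t1.1 [ 0.3763 -0.3524  0.1528] yaw 0.139 w 0.0000 f 0.0 F [-0.7  1.2 -1.3] q [ 1.14  0.38 -0.52  1.95  0.24  0.89 -0.94]
row 0.031 0.004 -0.007 -0.000  steps 0.6 turn 0.0
row 0.139 0.004 -0.008 -0.000  steps 2.5 turn 0.0
```

```bash
python3 -m pendant '0.02 0.004 -0.004 0; 0.04 0.004 -0.007 0; 0.055 0.004 -0.007 0; 0.07 0.004 -0.007 0; 0.085 0.004 -0.007 0; 0.1 0.004 -0.007 0; 0.115 0.004 -0.007 0; 0.125 0.004 -0.007 0; 0.133 0.004 -0.007 0; 0.139 0.004 -0.007 0; 0.139 0.004 -0.007 0; 0.139 0.004 -0.007 0; 0.139 0.004 -0.007 0'
python3 -c "
from h import *
show();snap('top','t1')
im=cv2.imread('pics/t1.png');print(proj('top',(.466+.0376,-.343+.005,.172)))
cv2.imwrite('pics/c4.png',cv2.resize(im[190:290,400:510],None,fx=4,fy=4,interpolation=cv2.INTER_CUBIC))"
```

```text
clock: 2.18
tool_pos: [0.4831, -0.3441, 0.1634]
tool_rot: [-0.0, 0.998, 0.069, -0.001]
wrist_force: [-2.9, 0.5, -0.7]
grip_width: -0.0001
finger_force: 1.3
t2.2 [ 0.4831 -0.3441  0.1634] yaw 0.138 w -0.0001 f 1.3 F [-2.9  0.5 -0.7] q [ 0.97  0.49 -0.52  1.76  0.29  0.97 -1.1 ]
[469.23421403 222.51980708]
```

View pics/c4.png

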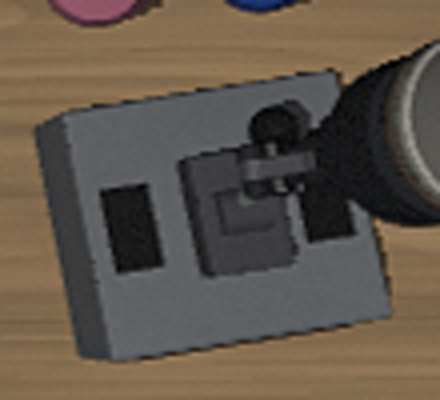

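The lever ball is now at top (469,222), where 1.0 rad predicts it, so the extractor is on. Next I retreat and go to look at the flasks.

```bash
python3 -c "
from h import *
go((.44,-.35,.2,.14),(.44,-.35,.30,.14),(.56,.05,.32,1.45))"
```

```text
row -0.058 -0.000 -0.049 -0.001  steps 1.4 turn 0.0
row -0.058 -0.000 -0.182 -0.001  steps 3.4 turn 0.0
row 0.174 -0.506 -0.209 -0.418  steps 10.3 turn 10.5
```

```bash
python3 -m pendant '-0.03 0 0 0; -0.058 0 -0.05 0; -0.058 0 -0.1 0; -0.058 0 -0.15 0; 0.174 -0.506 -0.209 -0.418; 0.174 -0.506 -0.209 -0.418; 0.174 -0.506 -0.209 -0.418; 0.174 -0.506 -0.209 -0.418; 0.174 -0.506 -0.209 -0.418; 0.174 -0.506 -0.209 -0.418; 0.174 -0.506 -0.209 -0.418; 0.174 -0.506 -0.209 -0.418; 0.174 -0.506 -0.209 -0.418; 0.174 -0.506 -0.209 -0.418; 0.174 -0.506 -0.209 -0.418; 0.174 -0.506 -0.209 -0.418; 0.174 -0.506 -0.209 -0.418; 0.174 -0.506 -0.209 -0.418' 1
python3 -c "
from h import *
show();print(calibration('wrist'));snap('wrist','w1');snap('scene','s1')"
```

```text
clock: 3.73
tool_pos: [0.5608, 0.048, 0.3203]
tool_rot: [0.0, 0.749, 0.662, -0.0]
wrist_force: [-0.3, 0.4, 0.3]
grip_width: 0.0851
finger_force: 0.0
t3.7 [0.5608 0.048  0.3203] yaw 1.447 w 0.0851 f 0.0 F [-0.3  0.4  0.3] q [ 0.62  0.38 -0.97  1.65  0.32  1.28 -0.53]
{'K': array([[278.20992634,   0.        , 323.97199229],
       [  0.        , 278.20992634, 200.01142935],
       [  0.        ,   0.        ,   1.        ]]), 'T': array([[ 9.92204560e-01,  1.17732704e-01,  4.08548822e-02,
         5.70975948e-01],
       [-1.24619765e-01,  9.37786079e-01,  3.24078977e-01,
         1.30691754e-01],
       [-1.58445434e-04, -3.26643965e-01,  9.45147446e-01,
         4.62597439e-01],
       [ 0.00000000e+00,  0.00000000e+00,  0.00000000e+00,
         1.00000000e+00]])}
```

View pics/w1.png

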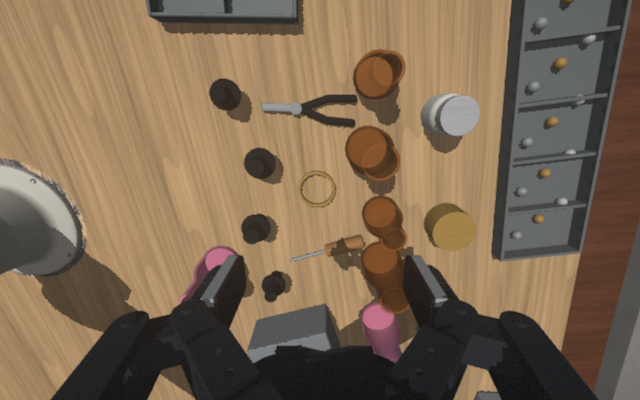

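```bash
python3 -c "
from h import *
c=calibration('wrist')
for n,f,m,h in (('slimA',(374,77),(386,65),.11),('wideA',(368,148),(381,160),.125),('slimB',(380,214),(394,236),.11),('wideB',(381,263),(396,297),.125)):
    print(n,ray('wrist',*f,.002,c),ray('wrist',*m,h,c))
im=cv2.imread('pics/w1.png');cv2.imwrite('pics/c5.png',np.hstack([cv2.resize(im[50:310,335:415],None,fx=2.3,fy=2.3,interpolation=2),cv2.resize(im[70:310,205:305],None,fx=2.3,fy=2.3*260/240,interpolation=2)]))
"
```

```text
slimA [0.6510176  0.15899712 0.002     ] [0.64675123 0.16318062 0.11      ]
wideA [0.63408267 0.05306941 0.002     ] [0.63191887 0.05713409 0.125     ]
slimB [ 0.64670057 -0.066372    0.002     ] [ 0.64644825 -0.05598198  0.11      ]
wideB [ 0.64260861 -0.16692121  0.002     ] [ 0.64186156 -0.14729707  0.125     ]
```

View pics/c5.png

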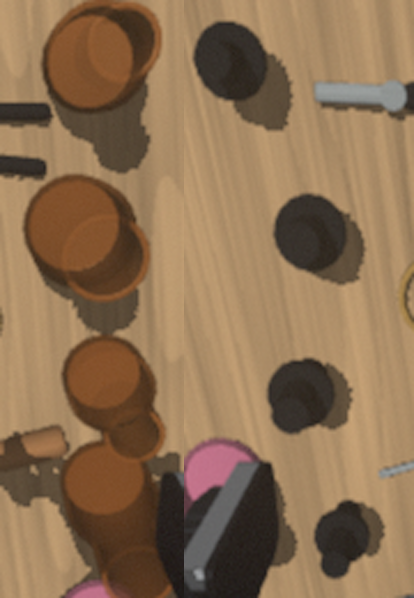

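```bash
python3 -c "
from h import *
go((.649,.159,.22,1.45),(.649,.159,.078,1.45))"
```

```text
row 0.162 0.098 0.134 -0.001  steps 4.2 turn 0.0
row 0.162 0.098 0.323 -0.001  steps 6.7 turn 0.0
```

```bash
python3 -m pendant '0.162 0.098 0.134 0; 0.162 0.098 0.134 0; 0.162 0.098 0.134 0; 0.162 0.098 0.134 0; 0.162 0.098 0.134 0; 0.162 0.098 0.134 0; 0.162 0.098 0.17 0; 0.162 0.098 0.21 0; 0.162 0.098 0.25 0; 0.162 0.098 0.29 0; 0.162 0.098 0.323 0; 0.162 0.098 0.323 0; 0.162 0.098 0.323 0' 1 60
python3 -m pendant '0 0 0 0; 0 0 0 0; 0 0 0 0; 0 0 0 0; 0 0 0 0; 0 0 0 0' -1 60
python3 -c "
from h import *
show();go((.649,.159,.24,1.45),(.5155,.394,.24,1.45),(.5155,.394,.084,1.45))"
```

```text
clock: 4.92
tool_pos: [0.6479, 0.1589, 0.0786]
tool_rot: [0.0, 0.749, 0.663, -0.001]
wrist_force: [-0.3, 0.2, 0.4]
grip_width: 0.0853
finger_force: 0.0
clock: 5.42
tool_pos: [0.6495, 0.1619, 0.0805]
tool_rot: [0.001, 0.748, 0.664, 0.001]
wrist_force: [-0.5, -0.8, 5.0]
grip_width: 0.0372
finger_force: 59.3
t5.4 [0.6495 0.1619 0.0805] yaw 1.452 w 0.0372 f 59.3 F [-0.5 -0.8  5. ] q [ 0.23  0.8  -0.77  1.6   0.64  1.   -0.86]
row -0.004 0.000 -0.213 0.000  steps 3.8 turn 0.0
row 0.286 -0.214 -0.213 0.000  steps 7.5 turn 0.0
row 0.286 -0.214 -0.005 0.000  steps 6.4 turn 0.0
```

```bash
python3 -m pendant '-0.002 0 -0.02 0; -0.004 0 -0.06 0; -0.004 0 -0.11 0; -0.004 0 -0.16 0; -0.004 0 -0.2 0; 0.02 -0.02 -0.213 0; 0.05 -0.04 -0.213 0; 0.286 -0.214 -0.213 0; 0.286 -0.214 -0.213 0; 0.286 -0.214 -0.213 0; 0.286 -0.214 -0.213 0; 0.286 -0.214 -0.213 0; 0.286 -0.214 -0.213 0; 0.286 -0.214 -0.213 0; 0.286 -0.214 -0.213 0; 0.286 -0.214 -0.213 0; 0.286 -0.214 -0.213 0'
python3 -c "
from h import *
show();go((.5155,.394,.11,1.45),(.5155,.394,.086,1.45))
snap('wrist','w2')"
```

```text
clock: 6.83
tool_pos: [0.5156, 0.3917, 0.2381]
tool_rot: [0.001, 0.749, 0.663, -0.0]
wrist_force: [-0.1, 0.0, -1.9]
grip_width: 0.0371
finger_force: 60.5
t6.8 [0.5156 0.3917 0.2381] yaw 1.449 w 0.0371 f 60.5 F [-0.1  0.  -1.9] q [-0.09  0.61 -0.89  1.54  0.5   1.23 -1.19]
row 0.003 -0.001 0.171 -0.000  steps 3.1 turn 0.0
row 0.003 -0.001 0.203 -0.000  steps 3.6 turn 0.0
```

View pics/w2.png

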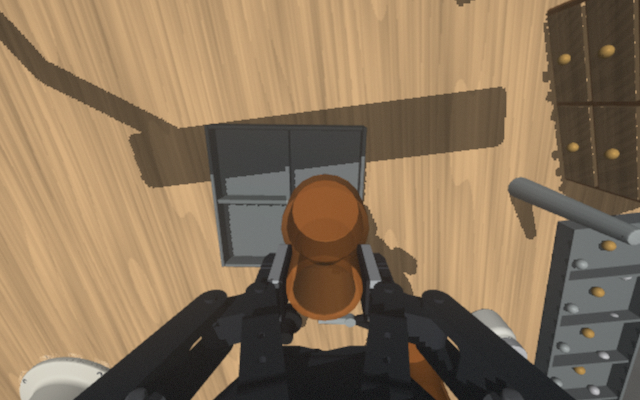

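The wrist view shows the flask held upright, with the tray cross at (290,201) and rim corners at (208,127) and (366,127). I check these against the tray estimate, then lower.

```bash
python3 -c "
from h import *
c=calibration('wrist');print(ray('wrist',290,201,.026,c),ray('wrist',208,127,.03,c),ray('wrist',366,127,.03,c),ray('wrist',222,267,.03,c))"
python3 -m pendant '0.003 0 0.05 0; 0.003 0 0.09 0; 0.003 0 0.13 0; 0.003 0 0.16 0; 0.003 0 0.18 0; 0.003 0 0.195 0; 0.003 0 0.203 0; 0.003 0 0.203 0; 0.003 0 0.203 0'
python3 -c "
from h import *
show()"
```

```text
[0.46491679 0.35718874 0.026     ] [0.38183303 0.46540586 0.03      ] [0.57331238 0.44160084 0.03      ] [0.35099835 0.27038739 0.03      ]
clock: 7.63
tool_pos: [0.5154, 0.3965, 0.087]
tool_rot: [-0.0, 0.748, 0.664, 0.001]
wrist_force: [-0.9, 0.3, -1.9]
grip_width: 0.0373
finger_force: 60.6
t7.6 [0.5154 0.3965 0.087 ] yaw 1.451 w 0.0373 f 60.6 F [-0.9  0.3 -1.9] q [-0.16  0.77 -0.79  1.65  0.64  0.99 -1.28]
```

```bash
python3 -m pendant '0 0 0.0015 0; 0 0 0.003 0; 0 0 0.003 0'
python3 -m pendant '0 0 0 0; 0 0 0 0; 0 0 0 0; 0 0 0 0; 0 0 -0.04 0; 0 0 -0.08 0; 0 0 -0.13 0; 0 0 -0.18 0; 0 0 -0.22 0' 1
python3 -c "
from h import *
show();go((.633,.054,.25,1.45),(.633,.054,.088,1.45))"
```

```text
clock: 7.88
tool_pos: [0.5154, 0.3968, 0.0855]
tool_rot: [0.0, 0.748, 0.664, 0.001]
wrist_force: [0.0, -1.2, 4.9]
grip_width: 0.0369
finger_force: 61.1
clock: 8.63
tool_pos: [0.5145, 0.3965, 0.2514]
tool_rot: [-0.0, 0.748, 0.664, 0.001]
wrist_force: [0.3, 0.6, -0.0]
grip_width: 0.0851
finger_force: 0.0
t8.6 [0.5145 0.3965 0.2514] yaw 1.452 w 0.0851 f 0.0 F [ 0.3  0.6 -0. ] q [-0.09  0.61 -0.9   1.52  0.49  1.25 -1.18]
row -0.435 0.211 0.001 0.001  steps 8.7 turn 0.0
row -0.435 0.211 0.217 0.001  steps 9.5 turn 0.0
```

```bash
cat >> h.py <<'E'
def amber(name):
    im=cv2.imread(f'pics/{name}.png');h=cv2.cvtColor(im,cv2.COLOR_BGR2HSV)
    m=cv2.inRange(h,(5,150,60),(14,255,255));m[:150]=0
    n,l,s,c=cv2.connectedComponentsWithStats(m)
    print(name,[(tuple(c[i].round(1)),int(s[i,4])) for i in range(1,n) if s[i,4]>120])
E
python3 -c "
from h import *
amber('top0');snap('top','t2');amber('t2')"
```

```text
top0 [((np.float64(336.6), np.float64(175.2)), 405), ((np.float64(372.8), np.float64(176.7)), 532), ((np.float64(292.0), np.float64(180.3)), 522), ((np.float64(255.3), np.float64(175.7)), 229)]
t2 [((np.float64(336.7), np.float64(175.0)), 426), ((np.float64(373.0), np.float64(176.4)), 567), ((np.float64(291.9), np.float64(180.3)), 535), ((np.float64(159.1), np.float64(225.2)), 375)]
```

```bash
python3 -m pendant '-0.435 0.211 0.001 0; -0.435 0.211 0.001 0; -0.435 0.211 0.001 0; -0.435 0.211 0.001 0; -0.435 0.211 0.001 0; -0.435 0.211 0.001 0; -0.435 0.211 0.001 0; -0.435 0.211 0.001 0; -0.435 0.211 0.001 0; -0.435 0.211 0.001 0; -0.435 0.211 0.001 0; -0.435 0.211 0.04 0; -0.435 0.211 0.08 0; -0.435 0.211 0.12 0; -0.435 0.211 0.16 0; -0.435 0.211 0.2 0; -0.435 0.211 0.217 0; -0.435 0.211 0.217 0; -0.435 0.211 0.217 0' 1 60
python3 -m pendant '0 0 0 0; 0 0 0 0; 0 0 0 0; 0 0 0 0; 0 0 0 0; 0 0 0 0' -1 70
python3 -c "
from h import *
show();go((.633,.054,.26,1.45),(.419,.407,.26,1.45))"
```

```text
clock: 10.27
tool_pos: [0.6326, 0.0548, 0.0861]
tool_rot: [-0.001, 0.747, 0.664, 0.0]
wrist_force: [0.4, 0.7, 0.5]
grip_width: 0.0856
finger_force: 0.0
clock: 10.77
tool_pos: [0.6338, 0.0535, 0.0881]
tool_rot: [0.001, 0.748, 0.664, 0.001]
wrist_force: [-1.9, 0.3, 6.8]
grip_width: 0.0469
finger_force: 71.1
t10.8 [0.6338 0.0535 0.0881] yaw 1.452 w 0.0469 f 71.1 F [-1.9  0.3  6.8] q [ 0.42  0.74 -0.78  1.69  0.61  0.97 -0.71]
row 0.001 -0.001 -0.229 0.001  steps 4.1 turn 0.0
row 0.434 -0.340 -0.230 0.001  steps 10.7 turn 0.0
```

```bash
python3 -m pendant '0 0 -0.02 0; 0 0 -0.06 0; 0 0 -0.11 0; 0 0 -0.16 0; 0 0 -0.21 0; 0.02 -0.02 -0.23 0; 0.05 -0.04 -0.23 0; 0.434 -0.34 -0.23 0; 0.434 -0.34 -0.23 0; 0.434 -0.34 -0.23 0; 0.434 -0.34 -0.23 0; 0.434 -0.34 -0.23 0; 0.434 -0.34 -0.23 0; 0.434 -0.34 -0.23 0; 0.434 -0.34 -0.23 0; 0.434 -0.34 -0.23 0; 0.434 -0.34 -0.23 0; 0.434 -0.34 -0.23 0; 0.434 -0.34 -0.23 0; 0.434 -0.34 -0.23 0'
python3 -c "
from h import *
show();go((.419,.4085,.12,1.45),(.419,.4085,.096,1.45))"
```

```text
clock: 12.43
tool_pos: [0.4195, 0.4051, 0.2585]
tool_rot: [0.001, 0.749, 0.663, -0.0]
wrist_force: [0.0, -0.5, -2.7]
grip_width: 0.0472
finger_force: 72.8
t12.4 [0.4195 0.4051 0.2585] yaw 1.450 w 0.0472 f 72.8 F [ 0.  -0.5 -2.7] q [-0.09  0.49 -0.97  1.68  0.43  1.2  -1.29]
row 0.005 -0.001 0.185 -0.000  steps 3.3 turn 0.0
row 0.005 -0.001 0.217 -0.000  steps 3.9 turn 0.0
```

```bash
python3 -m pendant '0.005 0 0.05 0; 0.005 0 0.09 0; 0.005 0 0.13 0; 0.005 0 0.16 0; 0.005 0 0.185 0; 0.005 0 0.205 0; 0.005 0 0.214 0; 0.005 0 0.217 0; 0.005 0 0.219 0; 0.005 0 0.219 0'
python3 -c "
from h import *
show()"
```

```text
clock: 13.27
tool_pos: [0.4194, 0.4108, 0.095]
tool_rot: [-0.0, 0.748, 0.664, 0.001]
wrist_force: [-0.7, -0.4, -3.4]
grip_width: 0.0468
finger_force: 72.3
t13.3 [0.4194 0.4108 0.095 ] yaw 1.451 w 0.0468 f 72.3 F [-0.7 -0.4 -3.4] q [-0.21  0.68 -0.83  1.81  0.62  0.93 -1.43]
```

```bash
python3 -m pendant '0 0 0.0015 0; 0 0 0.003 0; 0 0 0.003 0'
python3 -m pendant '0 0 0 0; 0 0 0 0; 0 0 0 0; 0 0 0 0; 0 0 -0.04 0; 0 0 -0.08 0; 0 0 -0.13 0; 0 0 -0.18 0; 0 0 -0.22 0' 1
python3 -c "
from h import *
show();snap('top','t3');amber('t3');go((.645,-.062,.26,1.45),(.645,-.062,.078,1.45))"
```

```text
clock: 13.52
tool_pos: [0.4193, 0.4112, 0.0931]
tool_rot: [0.0, 0.748, 0.664, 0.001]
wrist_force: [0.0, 0.1, 2.7]
grip_width: 0.0474
finger_force: 72.7
clock: 14.27
tool_pos: [0.4187, 0.411, 0.2596]
tool_rot: [-0.0, 0.748, 0.664, 0.001]
wrist_force: [0.6, 1.0, 0.2]
grip_width: 0.0855
finger_force: 0.0
t14.3 [0.4187 0.411  0.2596] yaw 1.452 w 0.0855 f 0.0 F [0.6 1.  0.2] q [-0.1   0.5  -0.97  1.67  0.43  1.2  -1.3 ]
t3 [((np.float64(336.7), np.float64(175.2)), 416), ((np.float64(372.8), np.float64(176.7)), 551), ((np.float64(156.6), np.float64(225.2)), 427), ((np.float64(149.0), np.float64(264.5)), 498)]
row -0.595 0.372 0.005 0.001  steps 12.6 turn 0.0
row -0.596 0.371 0.248 0.001  steps 13.4 turn 0.0
```

```bash
python3 -m pendant '-0.596 0.372 0.005 0; -0.596 0.372 0.005 0; -0.596 0.372 0.005 0; -0.596 0.372 0.005 0; -0.596 0.372 0.005 0; -0.596 0.372 0.005 0; -0.596 0.372 0.005 0; -0.596 0.372 0.005 0; -0.596 0.372 0.005 0; -0.596 0.372 0.005 0; -0.596 0.372 0.005 0; -0.596 0.372 0.005 0; -0.596 0.372 0.005 0; -0.596 0.372 0.005 0; -0.596 0.372 0.005 0'
python3 -m pendant '0 0 0.04 0; 0 0 0.08 0; 0 0 0.12 0; 0 0 0.16 0; 0 0 0.2 0; 0 0 0.23 0; 0 0 0.242 0; 0 0 0.242 0; 0 0 0.242 0'
python3 -m pendant '0 0 0 0; 0 0 0 0; 0 0 0 0; 0 0 0 0; 0 0 0 0; 0 0 0 0' -1 60
python3 -c "
from h import *
show();go((.645,-.062,.25,1.45),(.505,.2995,.25,1.45))"
```

```text
clock: 15.57
tool_pos: [0.6428, -0.0693, 0.2519]
tool_rot: [-0.001, 0.749, 0.662, -0.0]
wrist_force: [-0.1, 1.8, 0.1]
grip_width: 0.0854
finger_force: 0.0
clock: 16.32
tool_pos: [0.6429, -0.0651, 0.0723]
tool_rot: [-0.0, 0.747, 0.664, 0.0]
wrist_force: [0.6, -0.0, 0.1]
grip_width: 0.0854
finger_force: 0.0
clock: 16.82
tool_pos: [0.6437, -0.0667, 0.073]
tool_rot: [0.001, 0.748, 0.664, 0.001]
wrist_force: [-0.5, 0.5, 5.6]
grip_width: 0.0376
finger_force: 59.3
t16.8 [ 0.6437 -0.0667  0.073 ] yaw 1.451 w 0.0376 f 59.3 F [-0.5  0.5  5.6] q [ 0.58  0.77 -0.75  1.66  0.62  0.96 -0.52]
row 0.006 0.001 -0.236 0.000  steps 4.2 turn 0.0
row 0.463 -0.241 -0.237 0.000  steps 10.3 turn 0.0
```

```bash
python3 -m pendant '0 0 -0.02 0; 0 0 -0.06 0; 0 0 -0.11 0; 0 0 -0.16 0; 0 0 -0.21 0; 0.02 -0.02 -0.237 0; 0.05 -0.04 -0.237 0; 0.463 -0.241 -0.237 0; 0.463 -0.241 -0.237 0; 0.463 -0.241 -0.237 0; 0.463 -0.241 -0.237 0; 0.463 -0.241 -0.237 0; 0.463 -0.241 -0.237 0; 0.463 -0.241 -0.237 0; 0.463 -0.241 -0.237 0; 0.463 -0.241 -0.237 0; 0.463 -0.241 -0.237 0; 0.463 -0.241 -0.237 0; 0.463 -0.241 -0.237 0; 0.463 -0.241 -0.237 0'
python3 -c "
from h import *
show();go((.505,.2995,.12,1.45),(.505,.2995,.080,1.45))"
```

```text
clock: 18.48
tool_pos: [0.5053, 0.2977, 0.2492]
tool_rot: [0.0, 0.749, 0.663, -0.0]
wrist_force: [0.6, -0.2, -2.0]
grip_width: 0.0373
finger_force: 60.7
t18.5 [0.5053 0.2977 0.2492] yaw 1.449 w 0.0373 f 60.7 F [ 0.6 -0.2 -2. ] q [ 0.12  0.5  -0.95  1.68  0.43  1.19 -1.06]
row 0.003 -0.001 0.172 -0.000  steps 3.1 turn 0.0
row 0.003 -0.001 0.226 -0.000  steps 4.1 turn 0.0
```

```bash
python3 -m pendant '0.002 0 0.05 0; 0.002 0 0.09 0; 0.002 0 0.13 0; 0.002 0 0.16 0; 0.002 0 0.19 0; 0.002 0 0.21 0; 0.002 0 0.22 0; 0.002 0 0.224 0; 0.002 0 0.226 0; 0.002 0 0.228 0; 0.002 0 0.228 0'
python3 -c "
from h import *
show()"
```

```text
clock: 19.4
tool_pos: [0.5054, 0.3016, 0.0793]
tool_rot: [0.0, 0.748, 0.664, 0.001]
wrist_force: [-0.7, 0.1, -2.1]
grip_width: 0.0371
finger_force: 60.7
t19.4 [0.5054 0.3016 0.0793] yaw 1.452 w 0.0371 f 60.7 F [-0.7  0.1 -2.1] q [ 0.01  0.7  -0.8   1.81  0.63  0.9  -1.2 ]
```

```bash
python3 -m pendant '0 0 0.0015 0; 0 0 0.003 0; 0 0 0.003 0'
python3 -m pendant '0 0 0 0; 0 0 0 0; 0 0 0 0; 0 0 0 0; 0 0 -0.04 0; 0 0 -0.08 0; 0 0 -0.13 0; 0 0 -0.18 0; 0 0 -0.22 0; 0 0 -0.23 0' 1
python3 -c "
from h import *
show();snap('top','t4');amber('t4');go((.641,-.160,.255,1.45),(.641,-.160,.09,1.45))"
```

```text
clock: 19.65
tool_pos: [0.5057, 0.302, 0.078]
tool_rot: [0.001, 0.748, 0.664, 0.001]
wrist_force: [-0.5, -1.4, 6.8]
grip_width: 0.037
finger_force: 61.2
clock: 20.48
tool_pos: [0.5064, 0.3034, 0.2541]
tool_rot: [0.001, 0.748, 0.664, 0.004]
wrist_force: [0.6, 0.8, 0.4]
grip_width: 0.0856
finger_force: 0.0
t20.5 [0.5064 0.3034 0.2541] yaw 1.452 w 0.0856 f 0.0 F [0.6 0.8 0.4] q [ 0.12  0.5  -0.95  1.68  0.44  1.19 -1.06]
t4 [((np.float64(373.1), np.float64(176.5)), 568), ((np.float64(160.2), np.float64(225.7)), 432), ((np.float64(189.4), np.float64(228.6)), 178)]
row -0.592 0.251 -0.003 0.001  steps 11.6 turn 0.0
row -0.593 0.250 0.217 0.001  steps 12.2 turn 0.0
```

```bash
python3 -m pendant '-0.593 0.251 -0.003 0; -0.593 0.251 -0.003 0; -0.593 0.251 -0.003 0; -0.593 0.251 -0.003 0; -0.593 0.251 -0.003 0; -0.593 0.251 -0.003 0; -0.593 0.251 -0.003 0; -0.593 0.251 -0.003 0; -0.593 0.251 -0.003 0; -0.593 0.251 -0.003 0; -0.593 0.251 -0.003 0; -0.593 0.251 -0.003 0; -0.593 0.251 -0.003 0; -0.593 0.251 -0.003 0; -0.593 0.251 -0.003 0'
python3 -m pendant '0 0 0.04 0; 0 0 0.08 0; 0 0 0.12 0; 0 0 0.16 0; 0 0 0.2 0; 0 0 0.217 0; 0 0 0.217 0; 0 0 0.217 0'
python3 -m pendant '0 0 0 0; 0 0 0 0; 0 0 0 0; 0 0 0 0; 0 0 0 0; 0 0 0 0' -1 70
python3 -c "
from h import *
show();go((.641,-.16,.265,1.45),(.4075,.311,.265,1.45))"
```

```text
clock: 21.78
tool_pos: [0.638, -0.1616, 0.2493]
tool_rot: [-0.001, 0.748, 0.664, -0.0]
wrist_force: [-0.6, 0.9, 0.5]
grip_width: 0.0856
finger_force: 0.0
clock: 22.45
tool_pos: [0.6388, -0.1612, 0.0883]
tool_rot: [-0.0, 0.747, 0.665, 0.0]
wrist_force: [-0.6, 0.6, 0.4]
grip_width: 0.0852
finger_force: 0.0
clock: 22.95
tool_pos: [0.6403, -0.1631, 0.0905]
tool_rot: [0.002, 0.748, 0.664, 0.001]
wrist_force: [-0.0, 0.7, 6.4]
grip_width: 0.046
finger_force: 70.3
t22.9 [ 0.6403 -0.1631  0.0905] yaw 1.451 w 0.0460 f 70.3 F [-0.   0.7  6.4] q [ 0.72  0.77 -0.76  1.62  0.61  1.   -0.35]
row 0.004 0.001 -0.233 0.000  steps 4.2 turn 0.0
row 0.591 -0.383 -0.234 0.000  steps 13.3 turn 0.0
```

```bash
python3 -m pendant '0 0 -0.02 0; 0 0 -0.06 0; 0 0 -0.11 0; 0 0 -0.16 0; 0 0 -0.21 0; 0.02 -0.02 -0.234 0; 0.05 -0.04 -0.234 0'
python3 -m pendant '0.54 -0.343 0 0; 0.54 -0.343 0 0; 0.54 -0.343 0 0; 0.54 -0.343 0 0; 0.54 -0.343 0 0; 0.54 -0.343 0 0; 0.54 -0.343 0 0; 0.54 -0.343 0 0; 0.54 -0.343 0 0; 0.54 -0.343 0 0; 0.54 -0.343 0 0; 0.54 -0.343 0 0; 0.54 -0.343 0 0; 0.54 -0.343 0 0; 0.54 -0.343 0 0'
python3 -c "
from h import *
show();go((.4075,.311,.12,1.45),(.4075,.311,.0955,1.45))"
```

```text
clock: 23.53
tool_pos: [0.6163, -0.1246, 0.2702]
tool_rot: [0.004, 0.75, 0.662, 0.002]
wrist_force: [1.1, 0.7, -2.2]
grip_width: 0.0459
finger_force: 71.9
clock: 24.78
tool_pos: [0.4063, 0.3099, 0.264]
tool_rot: [0.001, 0.748, 0.664, -0.0]
wrist_force: [1.3, 0.4, -2.2]
grip_width: 0.0463
finger_force: 71.7
t24.8 [0.4063 0.3099 0.264 ] yaw 1.452 w 0.0463 f 71.7 F [ 1.3  0.4 -2.2] q [ 0.17  0.35 -1.06  1.84  0.34  1.14 -1.13]
row 0.002 0.001 0.192 0.001  steps 3.5 turn 0.0
row 0.002 0.001 0.225 0.001  steps 4.0 turn 0.0
```

```bash
python3 -m pendant '0.002 0.001 0.05 0; 0.002 0.001 0.09 0; 0.002 0.001 0.13 0; 0.002 0.001 0.16 0; 0.002 0.001 0.19 0; 0.002 0.001 0.21 0; 0.002 0.001 0.218 0; 0.002 0.001 0.222 0; 0.002 0.001 0.225 0; 0.002 0.001 0.225 0; 0.002 0.001 0.225 0'
python3 -c "
from h import *
show()"
```

```text
clock: 25.7
tool_pos: [0.4081, 0.3123, 0.0959]
tool_rot: [0.0, 0.748, 0.663, 0.001]
wrist_force: [-0.4, -0.4, -1.3]
grip_width: 0.0463
finger_force: 71.9
t25.7 [0.4081 0.3123 0.0959] yaw 1.451 w 0.0463 f 71.9 F [-0.4 -0.4 -1.3] q [-0.01  0.58 -0.88  1.99  0.59  0.85 -1.34]
```

```bash
python3 -m pendant '0 0 0.0015 0; 0 0 0.002 0; 0 0 0.002 0'
python3 -m pendant '0 0 0 0; 0 0 0 0; 0 0 0 0; 0 0 0 0; 0 0 -0.04 0; 0 0 -0.08 0; 0 0 -0.13 0; 0 0 -0.18 0; 0 0 -0.22 0; -0.3 0.05 -0.37 0; -0.3 0.05 -0.37 0; -0.3 0.05 -0.37 0; -0.3 0.05 -0.37 0; -0.3 0.05 -0.37 0; -0.3 0.05 -0.37 0; -0.3 0.05 -0.37 0; -0.3 0.05 -0.37 0; -0.3 0.05 -0.37 0' 1
python3 -c "
from h import *
show();import json;c=calibration('wrist');im=snap('wrist','w3');np.savez('w3',K=c['K'],T=c['T']);snap('top','t5');amber('t5')
cv2.imwrite('pics/w3b.png',cv2.resize(im[0:330,130:520],None,fx=1.8,fy=1.8,interpolation=2))"
```

```text
clock: 25.95
tool_pos: [0.4082, 0.3126, 0.0953]
tool_rot: [0.001, 0.748, 0.664, 0.001]
wrist_force: [-2.6, -4.0, 11.8]
grip_width: 0.0458
finger_force: 73.3
clock: 27.45
tool_pos: [0.4174, 0.0845, 0.3706]
tool_rot: [0.0, 0.748, 0.663, 0.0]
wrist_force: [0.4, 1.1, 0.6]
grip_width: 0.0856
finger_force: 0.0
t27.4 [0.4174 0.0845 0.3706] yaw 1.451 w 0.0856 f 0.0 F [0.4 1.1 0.6] q [ 0.83 -0.06 -1.03  1.87 -0.05  1.31 -0.3 ]
t5 []
```

View pics/w3b.png

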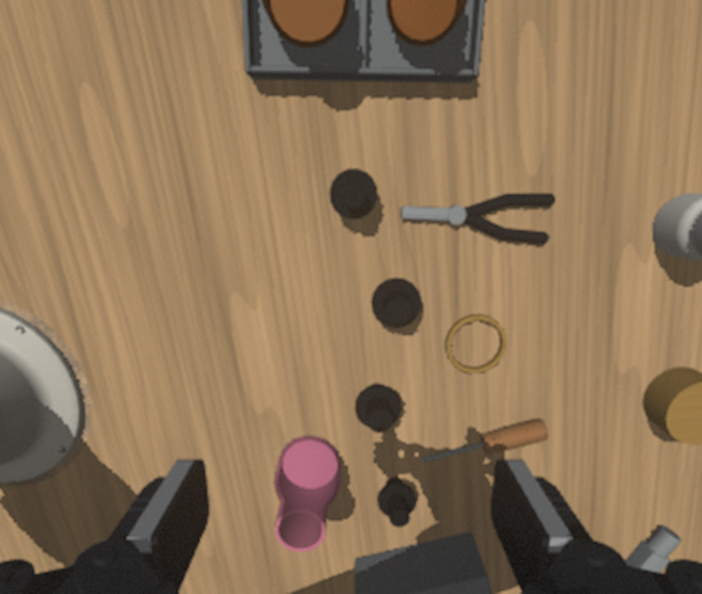

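Stopper flange centres in w3b are slim A (354,193), wide A (397,303), wide B (379,407) and slim B (397,497). The tray's near edge, with two flasks standing in it, is at the top of the picture.

```bash
python3 -c "
from h import *
c=dict(np.load('w3.npz'))
for n,f in(('sA',(354,193)),('wA',(397,303)),('wB',(379,407)),('sB',(397,496))):
    print(n,ray('wrist',130+f[0]/1.8,f[1]/1.8,.031,c))
print(ray('wrist',130+248/1.8,74/1.8,.03,c),ray('wrist',130+476/1.8,74/1.8,.03,c))
go((.43,.157,.20,1.45),(.43,.157,.028,1.45))"
```

```text
sA [0.43099936 0.16178977 0.031     ]
wA [0.46075241 0.0551773  0.031     ]
wB [ 0.43191103 -0.05350223  0.031     ]
sB [ 0.44085471 -0.16469271  0.031     ]
[0.35268193 0.26826262 0.03      ] [0.54556778 0.24472946 0.03      ]
row 0.096 0.007 0.227 0.002  steps 4.4 turn 0.0
row 0.096 0.007 0.456 0.002  steps 8.4 turn 0.0
```

```bash
python3 -m pendant '0.097 0.006 0.05 0; 0.097 0.006 0.1 0; 0.097 0.006 0.15 0; 0.097 0.006 0.2 0; 0.097 0.006 0.25 0; 0.097 0.006 0.3 0; 0.097 0.006 0.34 0; 0.097 0.006 0.38 0; 0.097 0.006 0.41 0; 0.097 0.006 0.43 0; 0.097 0.006 0.442 0; 0.097 0.006 0.442 0; 0.097 0.006 0.442 0' 1
python3 -c "
from h import *
show()"
python3 -m pendant '0 0 0 0; 0 0 0 0; 0 0 0 0; 0 0 0 0; 0 0 0 0; 0 0 0 0; 0 0 0 0' -1 50
python3 -c "
from h import *
show();go((.43,.157,.20,1.45),(.45,.22,.26,1.45))"
```

```text
clock: 28.63
tool_pos: [0.4299, 0.1574, 0.0392]
tool_rot: [-0.001, 0.747, 0.665, -0.0]
wrist_force: [-0.0, -0.2, -0.1]
grip_width: 0.0852
finger_force: 0.0
t28.6 [0.4299 0.1574 0.0392] yaw 1.454 w 0.0852 f 0.0 F [-0.  -0.2 -0.1] q [ 0.26  0.59 -0.81  2.14  0.68  0.69 -1.13]
clock: 29.22
tool_pos: [0.4311, 0.1558, 0.0399]
tool_rot: [0.0, 0.748, 0.664, 0.0]
wrist_force: [-0.6, -0.7, 5.7]
grip_width: 0.0206
finger_force: 48.7
t29.2 [0.4311 0.1558 0.0399] yaw 1.452 w 0.0206 f 48.7 F [-0.6 -0.7  5.7] q [ 0.27  0.59 -0.81  2.14  0.69  0.69 -1.13]
row 0.001 -0.001 -0.214 0.000  steps 3.8 turn 0.0
row 0.088 0.015 -0.294 0.000  steps 5.5 turn 0.0
```

```bash
python3 -m pendant '0 0 -0.03 0; 0 0 -0.08 0; 0 0 -0.13 0; 0 0 -0.18 0; 0.03 0.005 -0.23 0; 0.06 0.01 -0.28 0; 0.08 0.015 -0.33 0; 0.088 0.015 -0.38 0; 0.088 0.015 -0.42 0; 0.088 0.015 -0.427 0; 0.088 0.015 -0.427 0; 0.088 0.015 -0.427 0'
python3 -c "
from h import *
show();c=calibration('wrist');im=snap('wrist','w4');np.savez('w4',K=c['K'],T=c['T']);t=snap('top','t6');amber('t6')
a=cv2.resize(im[40:310,200:450],(555,600),interpolation=2);b=np.zeros((600,245,3),np.uint8);b[:225]=cv2.resize(t[195:301,120:235],(245,225),interpolation=2)
cv2.imwrite('pics/w4b.png',np.hstack([a,b]))"
```

```text
clock: 30.22
tool_pos: [0.4493, 0.2193, 0.3587]
tool_rot: [0.0, 0.748, 0.664, -0.001]
wrist_force: [-0.4, -0.3, -1.1]
grip_width: 0.0204
finger_force: 49.0
t30.2 [0.4493 0.2193 0.3587] yaw 1.451 w 0.0204 f 49.0 F [-0.4 -0.3 -1.1] q [ 0.49  0.24 -1.16  1.73  0.22  1.32 -0.83]
t6 [((np.float64(190.5), np.float64(228.5)), 210), ((np.float64(178.6), np.float64(265.7)), 154)]
```

View pics/w4b.png

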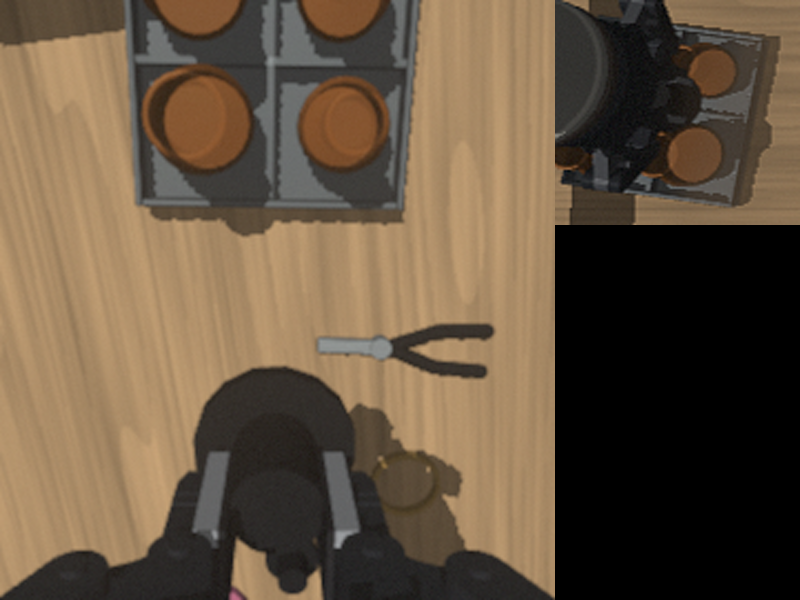

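The crop shows the near pair in the tray: wide at (187,118) and slim at (350,124), both upright. The far pair is only partly in the crop, so I fit rim and base circles to the full pictures by code.

```bash
cat >> h.py <<'E'
def fit(n,c,im,xy,rim,circles,rng=.012):
    "grid search of x,y: mean edge strength along projected circles (radius,height)"
    g=cv2.GaussianBlur(im,(3,3),0).astype(np.float32);gx=cv2.Sobel(g,cv2.CV_32F,1,0);gy=cv2.Sobel(g,cv2.CV_32F,0,1)
    K,T=c['K'],c['T'];a=np.linspace(0,2*np.pi,120,endpoint=False);best=[]
    for dx in np.arange(-rng,rng+1e-4,.001):
        for dy in np.arange(-rng,rng+1e-4,.001):
            s=0
            for r,z in circles:
                P=np.c_[xy[0]+dx+r*np.cos(a),xy[1]+dy+r*np.sin(a),np.full(120,z)]
                q=(P-T[:3,3])@T[:3,:3];u=K[0,2]-K[0,0]*q[:,0]/q[:,2];v=K[1,2]+K[1,1]*q[:,1]/q[:,2]
                t=np.c_[np.roll(u,-1)-np.roll(u,1),np.roll(v,-1)-np.roll(v,1)];t/=np.linalg.norm(t,axis=1,keepdims=True)+1e-9
                m=[cv2.remap(k,u.astype(np.float32)[None],v.astype(np.float32)[None],1)[0] for k in(gx,gy)]
                s+=np.abs(m[0]*t[:,1:]-m[1]*t[:,:1]).max(1).clip(0,150).mean()
            best.append((s,xy[0]+dx,xy[1]+dy))
    best.sort(reverse=True);b=np.array(best[:8]);return b[0].round(4),b[:,1:].mean(0).round(4)
E
cat > m.py <<'E'
from h import *
import sys
FL={'slimA':((.5155,.3965),0),'wideA':((.419,.411),1),'slimB':((.5055,.302),0),'wideB':((.408,.3125),1)}
C={0:[(.019,.115),(.032,.006)],1:[(.024,.130),(.036,.006)]}
E
python3 - <<'E'
from m import *
c=dict(np.load('w4.npz'));im=cv2.imread('pics/w4.png');s=snap('scene','s4');cs=calibration('scene')
for k,(xy,w) in FL.items():
    print(k,xy,'wrist',fit('wrist',c,im,xy,0,C[w]),'rim only',fit('wrist',c,im,xy,0,C[w][:1])[1],'scene',fit('scene',cs,s,xy,0,C[w])[1])
c=dict(np.load('w4.npz'));print(ray('wrist',293.2,94,.007,c),ray('wrist',355.4,95.8,.007,c))
E
```

```text
slimA (0.5155, 0.3965) wrist (array([158.4476,   0.5165,   0.3905]), array([0.5152, 0.3915])) rim only [0.515  0.3928] scene [0.5142 0.3976]
wideA (0.419, 0.411) wrist (array([118.6099,   0.417 ,   0.411 ]), array([0.4184, 0.4115])) rim only [0.4179 0.4127] scene [0.4146 0.4164]
slimB (0.5055, 0.302) wrist (array([183.7283,   0.5075,   0.309 ]), array([0.508, 0.309])) rim only [0.5044 0.3057] scene [0.508  0.3071]
wideB (0.408, 0.3125) wrist (array([178.3413,   0.403 ,   0.3215]), array([0.4032, 0.3218])) rim only [0.4159 0.3189] scene [0.4061 0.3216]
[0.4101108  0.32352968 0.007     ] [0.51235524 0.30824838 0.007     ]
```

```bash
python3 -m pendant '0.05 0 0 0; 0.1 0 0 0; 0.107 0.01 0 0; 0.107 0.01 0 0; 0.107 0.01 0 0; 0.107 0.01 0 0'
python3 - <<'E'
from m import *
show();c=calibration('wrist');im=snap('wrist','w5');np.savez('w5',K=c['K'],T=c['T'])
o=im.copy();S=3;o=cv2.resize(o,None,fx=S,fy=S,interpolation=2)
for k,(xy,w) in FL.items():
    b=fit('wrist',c,im,xy,0,C[w]);r=fit('wrist',c,im,xy,0,C[w][:1])[1];print(k,b[0],b[1],'rim',r)
    for p,col in((b[1],(0,255,0)),):
        for rr,z in C[w]:
            P=np.array([proj('wrist',(p[0]+rr*np.cos(a),p[1]+rr*np.sin(a),z),c) for a in np.linspace(0,6.3,60)])
            cv2.polylines(o,[((P+.5)*S).astype(int)],True,col,1)
u=np.array([proj('wrist',(x,y,.03),c) for x in(.35,.58) for y in(.24,.47)]);a0,b0=np.maximum(u.min(0)-10,0).astype(int);a1,b1=(u.max(0)+10).astype(int);print(a0,b0,a1,b1)
q=o[b0*S:b1*S,a0*S:a1*S];f=min(1,800/q.shape[1],600/q.shape[0]);print(q.shape,f);cv2.imwrite('pics/w5b.png',cv2.resize(q,None,fx=f,fy=f,interpolation=cv2.INTER_AREA))
E
```

```text
clock: 30.87
tool_pos: [0.4661, 0.298, 0.3584]
tool_rot: [-0.0, 0.748, 0.664, -0.001]
wrist_force: [0.1, -0.5, -0.3]
grip_width: 0.0199
finger_force: 49.0
t30.9 [0.4661 0.298  0.3584] yaw 1.452 w 0.0199 f 49.0 F [ 0.1 -0.5 -0.3] q [ 0.24  0.38 -1.11  1.61  0.34  1.37 -1.03]
slimA [174.5801   0.5165   0.3975] [0.5167 0.3981] rim [0.511  0.3901]
wideA [179.7239   0.431    0.405 ] [0.4262 0.4081] rim [0.4305 0.4045]
slimB [180.7282   0.5065   0.308 ] [0.5074 0.3079] rim [0.5074 0.3079]
wideB [181.9996   0.409    0.3235] [0.4091 0.3234] rim [0.4091 0.3226]
224 21 403 205
(552, 537, 3) 1
```

View pics/w5b.png

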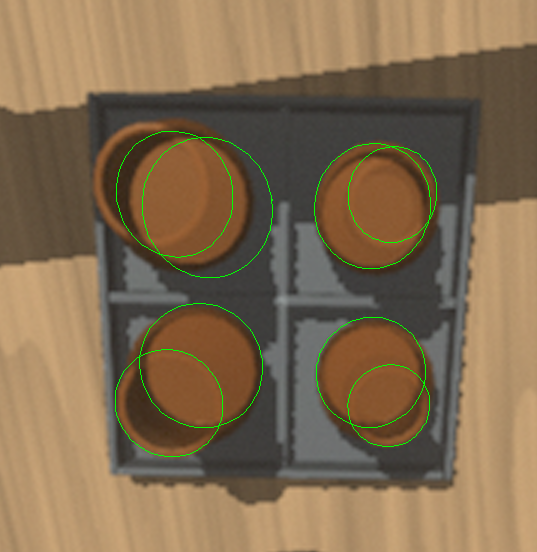

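Run:
```python
from m import *
c=dict(np.load('w5.npz'));P=lambda x,y,z:ray('wrist',224+x/3-.3,21+y/3-.3,z,c).round(4)
print('wideA',P(152,181,.13),P(188,200,.007))
print('slimA',P(391,200,.115),P(374,206,.007));print('slimB',P(387,405,.115),P(371,370,.007));print('wideB',P(169,403,.13),P(201,365,.007))
im=cv2.imread('pics/w5.png')
print(fit('wrist',c,im,(.415,.414),0,C[1]),fit('wrist',c,im,(.412,.414),0,C[1],.007))
go((.5145,.3975,.36,1.45),(.5145,.3975,.165,1.45))
```

```text
wideA [0.4181 0.4144 0.13  ] [0.4167 0.4137 0.007 ]
slimA [0.5162 0.396  0.115 ] [0.5178 0.3983 0.007 ]
slimB [0.5068 0.3084 0.115 ] [0.5079 0.3096 0.007 ]
wideB [0.4094 0.3237 0.13  ] [0.4096 0.3244 0.007 ]
(array([166.0674,   0.418 ,   0.414 ]), array([0.4178, 0.4111])) (array([166.0674,   0.418 ,   0.414 ]), array([0.4175, 0.4104]))
row 0.140 0.048 -0.002 0.000  steps 2.7 turn 0.0
row 0.140 0.048 0.258 0.000  steps 5.4 turn 0.0
```

Run:
```python
from m import *
c=dict(np.load('w4.npz'))
for y in (442,448):
  for z in(.347,.350,.353): print(y,z,ray('wrist',200+275/2.22,40+y/2.222,z,c).round(4))
im=cv2.imread('pics/w4.png');print(fit('wrist',c,im,(.4493,.2193),0,[(.022,.353)],.01),fit('wrist',c,im,(.4493,.2193),0,[(.022,.347)],.01))
im=cv2.imread('pics/w5.png');c=dict(np.load('w5.npz'));print(fit('wrist',c,im,(.4661,.298),0,[(.022,.353)],.01),fit('wrist',c,im,(.4661,.298),0,[(.022,.347)],.01))
```

```text
442 0.347 [0.4496 0.2242 0.347 ]
442 0.35 [0.4498 0.2257 0.35  ]
442 0.353 [0.45   0.2272 0.353 ]
448 0.347 [0.4494 0.2223 0.347 ]
448 0.35 [0.4496 0.2239 0.35  ]
448 0.353 [0.4498 0.2254 0.353 ]
(array([93.4764,  0.4493,  0.2263]), array([0.4496, 0.2265])) (array([91.7344,  0.4493,  0.2243]), array([0.4493, 0.2248]))
(array([93.9205,  0.4661,  0.305 ]), array([0.4664, 0.3054])) (array([93.4186,  0.4661,  0.303 ]), array([0.4661, 0.3035]))
```

Run:
```python
from m import *
s=state();p=s['tool_pos'];print(p)
n='scene';im=snap(n,'s5');c=calibration(n)
for cs in ([(.022,p[2]-.0055)],[(.022,p[2]-.0115)],[(.022,p[2]-.0055),(.022,p[2]-.0115)],[(.011,p[2]-.0395),(.0133,p[2]-.0115)]): print([ (x-[0,*p[:2]] if len(x)==3 else x-p[:2]).round(4) for x in fit(n,c,im,p[:2],0,cs,.01)])
u=proj(n,p,c).astype(int);print(u)
cv2.imwrite('pics/s5b.png',cv2.resize(im[u[1]-40:u[1]+50,u[0]-60:u[0]+60],None,fx=5,fy=5,interpolation=2))
```

```text
[0.46633466 0.29777512 0.35876476]
[array([9.98809e+01, 5.00000e-03, 4.00000e-03]), array([0.0059, 0.0039])]
[array([ 9.94897e+01, -0.00000e+00,  1.00000e-02]), array([0.0002, 0.0091])]
[array([1.966426e+02, 3.000000e-03, 7.000000e-03]), array([0.0029, 0.0064])]
[array([ 1.783148e+02, -7.000000e-03, -2.000000e-03]), array([-0.0071, -0.0018])]
[405  67]
```

View pics/s5b.png

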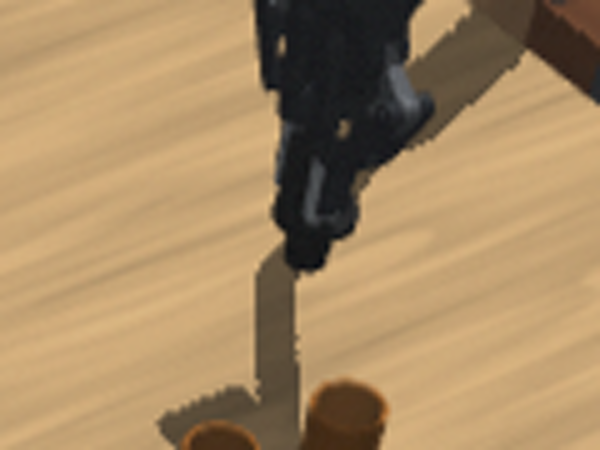

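```bash
python3 -c "
from h import *
go((.516,.392,.36,1.45),(.516,.392,.165,1.45),(.516,.392,.14,1.45))"
```

```text
row 0.133 0.050 -0.001 0.000  steps 2.6 turn 0.0
row 0.133 0.051 0.259 0.000  steps 5.3 turn 0.0
row 0.133 0.051 0.292 0.000  steps 5.8 turn 0.0
```

```bash
python3 -m pendant '0.05 0.02 0 0; 0.1 0.04 0 0; 0.133 0.05 0 0; 0.133 0.05 0.05 0; 0.133 0.05 0.1 0; 0.133 0.05 0.15 0; 0.133 0.05 0.2 0; 0.133 0.05 0.23 0; 0.133 0.05 0.25 0; 0.133 0.05 0.259 0; 0.133 0.05 0.259 0; 0.133 0.05 0.259 0'
python3 -c "
from h import *
show()"
python3 -m pendant '0 0 0.008 0; 0 0 0.016 0; 0 0 0.024 0; 0 0 0.032 0; 0 0 0.032 0'
python3 -c "
from h import *
show()"
```

```text
clock: 31.97
tool_pos: [0.5164, 0.3939, 0.1667]
tool_rot: [-0.0, 0.748, 0.664, 0.001]
wrist_force: [-0.3, -0.4, 0.9]
grip_width: 0.0204
finger_force: 49.0
t32.0 [0.5164 0.3939 0.1667] yaw 1.451 w 0.0204 f 49.0 F [-0.3 -0.4  0.9] q [-0.07  0.72 -0.93  1.6   0.62  1.14 -1.27]
clock: 32.38
tool_pos: [0.5153, 0.3925, 0.1398]
tool_rot: [0.0, 0.748, 0.664, -0.001]
wrist_force: [-0.5, -1.3, 0.2]
grip_width: 0.02
finger_force: 49.3
t32.4 [0.5153 0.3925 0.1398] yaw 1.452 w 0.0200 f 49.3 F [-0.5 -1.3  0.2] q [-0.08  0.75 -0.91  1.62  0.64  1.1  -1.29]
```

```bash
python3 -m pendant '0 0 0.004 0; 0 0 0.008 0; 0 0 0.012 0; 0 0 0.015 0; 0 0 0.017 0; 0 0 0.017 0'
python3 -c "
from h import *
show()"
python3 -m pendant '0 0 0.002 0; 0 0 0.003 0; 0 0 0.003 0'
python3 -c "
from h import *
show()"
```

```text
clock: 32.88
tool_pos: [0.5155, 0.3933, 0.1281]
tool_rot: [-0.0, 0.748, 0.664, -0.0]
wrist_force: [-0.0, 0.3, -0.7]
grip_width: 0.0203
finger_force: 49.3
t32.9 [0.5155 0.3933 0.1281] yaw 1.452 w 0.0203 f 49.3 F [-0.   0.3 -0.7] q [-0.09  0.76 -0.9   1.63  0.65  1.08 -1.29]
clock: 33.13
tool_pos: [0.5165, 0.3935, 0.1274]
tool_rot: [0.001, 0.748, 0.664, 0.001]
wrist_force: [0.6, -1.5, 4.2]
grip_width: 0.0204
finger_force: 49.8
t33.1 [0.5165 0.3935 0.1274] yaw 1.451 w 0.0204 f 49.8 F [ 0.6 -1.5  4.2] q [-0.09  0.76 -0.9   1.63  0.66  1.08 -1.3 ]
```

```bash
python3 -m pendant '0 0 0.002 0; 0 0 0.003 0; 0 0 0.003 0'
python3 -m pendant '0 0 -0.002 0; 0 0 -0.002 0; 0 0 -0.002 0; 0 0 -0.002 0; 0 0 -0.002 0; 0 0 -0.04 0; 0 0 -0.09 0; 0 0 -0.14 0; 0 0 -0.19 0' 1
python3 -c "
from h import *
show();snap('scene','s6');snap('wrist','w6');go((.441,-.1655,.26,1.45),(.441,-.1655,.039,1.45))"
```

```text
clock: 33.38
tool_pos: [0.5172, 0.3942, 0.1272]
tool_rot: [0.001, 0.748, 0.664, 0.002]
wrist_force: [-1.6, -4.8, 15.4]
grip_width: 0.0206
finger_force: 50.6
clock: 34.13
tool_pos: [0.5151, 0.3933, 0.2675]
tool_rot: [-0.0, 0.748, 0.664, -0.001]
wrist_force: [1.4, 0.6, 0.0]
grip_width: 0.0858
finger_force: 0.0
t34.1 [0.5151 0.3933 0.2675] yaw 1.452 w 0.0858 f 0.0 F [1.4 0.6 0. ] q [-0.04  0.63 -0.99  1.5   0.53  1.31 -1.21]
row -0.757 -0.012 0.012 0.001  steps 13.6 turn 0.0
row -0.759 -0.014 0.307 0.001  steps 14.7 turn 0.0
```

Run:
```python
from m import *
S={'sA':((.430,.159),0),'wA':((.460,.0545),1),'wB':((.431,-.054),1),'sB':((.440,-.168),0)}
D={0:[(.022,.034),(.011,.064)],1:[(.0245,.034),(.013,.064)]}
A=[('wrist',dict(np.load('w3.npz')),cv2.imread('pics/w3.png')),('top',calibration('top'),cv2.imread('pics/top0.png')),('scene',calibration('scene'),cv2.imread('pics/scene0.png'))]
for k,(xy,w) in S.items(): print(k,[(n,fit(n,c,im,xy,0,D[w],.01)[1].tolist(),fit(n,c,im,xy,0,D[w][:1],.01)[1].tolist()) for n,c,im in A])
```

```text
sA [('wrist', [0.4299, 0.1619], [0.4299, 0.1621]), ('top', [0.4305, 0.1622], [0.4299, 0.1595]), ('scene', [0.4282, 0.1646], [0.4334, 0.1605])]
wA [('wrist', [0.4595, 0.0542], [0.4593, 0.0556]), ('top', [0.4608, 0.0555], [0.459, 0.055]), ('scene', [0.4551, 0.0604], [0.468, 0.053])]
wB [('wrist', [0.431, -0.0525], [0.431, -0.0524]), ('top', [0.431, -0.0535], [0.4304, -0.0532]), ('scene', [0.4268, -0.0493], [0.4391, -0.0541])]
sB [('wrist', [0.4402, -0.1679], [0.4398, -0.164]), ('top', [0.4398, -0.1735], [0.4404, -0.1703]), ('scene', [0.4391, -0.1671], [0.4469, -0.1689])]
```

```bash
python3 -m pendant '-0.3 0 0 0; -0.764 -0.016 0.012 0; -0.764 -0.016 0.012 0; -0.764 -0.016 0.012 0; -0.764 -0.016 0.012 0; -0.764 -0.016 0.012 0; -0.764 -0.016 0.012 0; -0.764 -0.016 0.012 0; -0.764 -0.016 0.012 0; -0.764 -0.016 0.012 0; -0.764 -0.016 0.012 0; -0.764 -0.016 0.012 0; -0.764 -0.016 0.012 0; -0.764 -0.016 0.012 0; -0.764 -0.016 0.012 0; -0.764 -0.016 0.012 0; -0.764 -0.016 0.012 0'
python3 -c "
from h import *
c=calibration('wrist');im=snap('wrist','w7')
for xy in((.44,-.169),): print(fit('wrist',c,im,xy,0,[(.022,.034),(.011,.064)],.01),fit('wrist',c,im,xy,0,[(.022,.034)],.01))
show();go((.44,-.169,.1,1.45),(.44,-.169,.038,1.45));print(ray('top',365,294,.002))"
```

```text
clock: 35.65
tool_pos: [0.4356, -0.1732, 0.2573]
tool_rot: [-0.0, 0.748, 0.664, 0.0]
wrist_force: [0.6, 0.8, 0.9]
grip_width: 0.0853
finger_force: 0.0
(array([169.267,   0.439,  -0.17 ]), array([ 0.4391, -0.1699])) (array([140.5041,   0.44  ,  -0.169 ]), array([ 0.4399, -0.1689]))
t35.7 [ 0.4359 -0.1726  0.2574] yaw 1.454 w 0.0853 f 0.0 F [-0.6 -0.3  0.8] q [ 1.31  0.27 -1.13  1.94  0.27  1.1  -0.05]
row 0.005 0.005 0.210 0.001  steps 3.8 turn 0.0
row 0.005 0.005 0.293 0.001  steps 5.3 turn 0.0
[ 0.34359685 -0.13139822  0.002     ]
```

```bash
python3 -m pendant '0.005 0.005 0.05 0; 0.005 0.005 0.1 0; 0.005 0.005 0.15 0; 0.005 0.005 0.2 0; 0.005 0.005 0.24 0; 0.005 0.005 0.27 0; 0.005 0.005 0.285 0; 0.005 0.005 0.291 0; 0.005 0.005 0.291 0; 0.005 0.005 0.291 0'
python3 -c "
from h import *
show()"
python3 -m pendant '0 0 0 0; 0 0 0 0; 0 0 0 0; 0 0 0 0; 0 0 0 0; 0 0 0 0; 0 0 0 0' -1 50
python3 -m pendant '0 0 -0.03 0; 0 0 -0.08 0; 0 0 -0.13 0; 0 0 -0.18 0; 0 0 -0.23 0; 0 0 -0.27 0; 0 0 -0.29 0; 0 0 -0.29 0'
python3 -c "
from h import *
show();p=state()['tool_pos']
c=calibration('wrist');im=snap('wrist','w8');print('off',fit('wrist',c,im,p[:2],0,[(.022,p[2]-.0115)],.01)[1]-p[:2]);go((.49,.18,.265,1.45))"
```

```text
clock: 36.53
tool_pos: [0.4411, -0.1704, 0.0404]
tool_rot: [0.001, 0.748, 0.664, 0.001]
wrist_force: [-0.1, -0.2, -0.1]
grip_width: 0.0856
finger_force: 0.0
t36.5 [ 0.4411 -0.1704  0.0404] yaw 1.453 w 0.0856 f 0.0 F [-0.1 -0.2 -0.1] q [ 0.98  0.61 -0.82  2.11  0.69  0.71 -0.41]
clock: 37.12
tool_pos: [0.4401, -0.1711, 0.0398]
tool_rot: [0.0, 0.748, 0.664, -0.0]
wrist_force: [-0.8, 0.1, 5.1]
grip_width: 0.0205
finger_force: 48.7
clock: 37.78
tool_pos: [0.4421, -0.1714, 0.2603]
tool_rot: [0.003, 0.748, 0.664, 0.001]
wrist_force: [0.5, -0.5, -0.4]
grip_width: 0.0205
finger_force: 49.0
t37.8 [ 0.4421 -0.1714  0.2603] yaw 1.451 w 0.0205 f 49.0 F [ 0.5 -0.5 -0.4] q [ 1.3   0.28 -1.14  1.93  0.28  1.1  -0.07]
off [0.00014964 0.00189842]
row 0.473 0.009 -0.010 0.000  steps 8.5 turn 0.0
```

```bash
python3 -m pendant '0.3 0.02 -0.07 0; 0.59 0.01 -0.133 0; 0.59 0.01 -0.133 0; 0.59 0.01 -0.133 0; 0.59 0.01 -0.133 0; 0.59 0.01 -0.133 0; 0.59 0.01 -0.133 0; 0.59 0.01 -0.133 0; 0.59 0.01 -0.133 0; 0.59 0.01 -0.133 0; 0.59 0.01 -0.133 0; 0.59 0.01 -0.133 0; 0.59 0.01 -0.133 0; 0.59 0.01 -0.133 0; 0.59 0.01 -0.133 0'
cat > look.py <<'E'
from m import *
FL={'slimA':((.516,.397),0),'wideA':((.4175,.4125),1),'slimB':((.507,.308),0),'wideB':((.409,.3225),1)}
show();c=calibration('wrist');im=snap('wrist','L%d'%(state()['clock']*10));p=state()['tool_pos']
for k,(xy,w) in FL.items(): print(k,fit('wrist',c,im,xy,0,C[w],.012),'base',fit('wrist',c,im,xy,0,C[w][1:],.012)[1])
for r in (.022,.0245): print('stopper off',r,fit('wrist',c,im,p[:2],0,[(r,p[2]-.0115)],.01)[1]-p[:2])
E
python3 look.py; python3 -c "
from h import *
go((.507,.306,.36,1.45),(.507,.306,.165,1.45))"
```

```text
clock: 39.08
tool_pos: [0.5, 0.2657, 0.355]
tool_rot: [0.0, 0.749, 0.663, -0.001]
wrist_force: [0.6, -0.5, 0.6]
grip_width: 0.0199
finger_force: 49.0
t39.1 [0.5    0.2657 0.355 ] yaw 1.450 w 0.0199 f 49.0 F [ 0.6 -0.5  0.6] q [ 0.32  0.43 -1.15  1.59  0.39  1.39 -0.99]
slimA (array([119.9819,   0.517 ,   0.394 ]), array([0.5155, 0.3941])) base [0.5141 0.3999]
wideA (array([168.4614,   0.4185,   0.4125]), array([0.4186, 0.4142])) base [0.4124 0.4104]
slimB (array([183.9779,   0.504 ,   0.306 ]), array([0.5039, 0.3051])) base [0.5039 0.3051]
wideB (array([178.3088,   0.411 ,   0.3225]), array([0.4104, 0.3228])) base [0.4041 0.3248]
stopper off 0.022 [-0.00017231  0.00207599]
stopper off 0.0245 [-0.00077231 -0.00412401]
row 0.055 0.002 -0.006 -0.000  steps 1.0 turn 0.0
row 0.055 0.003 0.254 -0.000  steps 4.7 turn 0.0
```

```bash
python3 -m pendant '0.03 0.001 0 0; 0.053 0.001 0 0; 0.053 0.001 0.05 0; 0.053 0.001 0.1 0; 0.053 0.001 0.15 0; 0.053 0.001 0.2 0; 0.053 0.001 0.23 0; 0.053 0.001 0.248 0; 0.053 0.001 0.254 0; 0.053 0.001 0.254 0; 0.053 0.001 0.254 0'
python3 -c "
from h import *
show()"
python3 -m pendant '0 0 0.008 0; 0 0 0.016 0; 0 0 0.024 0; 0 0 0.032 0; 0 0 0.032 0'
python3 -c "
from h import *
show()"
```

```text
clock: 40.05
tool_pos: [0.5063, 0.3073, 0.1675]
tool_rot: [0.0, 0.748, 0.663, 0.001]
wrist_force: [0.1, -0.4, -0.3]
grip_width: 0.0201
finger_force: 49.0
t40.0 [0.5063 0.3073 0.1675] yaw 1.451 w 0.0201 f 49.0 F [ 0.1 -0.4 -0.3] q [ 0.12  0.64 -0.99  1.75  0.6   1.09 -1.19]
clock: 40.47
tool_pos: [0.5047, 0.3064, 0.1407]
tool_rot: [-0.0, 0.748, 0.664, -0.001]
wrist_force: [-0.5, -0.7, -0.8]
grip_width: 0.0205
finger_force: 49.0
t40.5 [0.5047 0.3064 0.1407] yaw 1.452 w 0.0205 f 49.0 F [-0.5 -0.7 -0.8] q [ 0.11  0.67 -0.97  1.77  0.63  1.05 -1.21]
```

```bash
python3 -m pendant '0 0 0.004 0; 0 0 0.008 0; 0 0 0.012 0; 0 0 0.015 0; 0 0 0.018 0; 0 0 0.018 0'
python3 -m pendant '0 0 0.002 0; 0 0 0.004 0; 0 0 0.004 0'
python3 -c "
from h import *
show()"
```

```text
clock: 40.97
tool_pos: [0.5053, 0.3068, 0.1281]
tool_rot: [0.0, 0.748, 0.664, -0.0]
wrist_force: [0.1, 0.1, -1.7]
grip_width: 0.02
finger_force: 49.0
clock: 41.22
tool_pos: [0.506, 0.3075, 0.127]
tool_rot: [0.001, 0.748, 0.664, 0.001]
wrist_force: [-0.5, -3.7, 8.8]
grip_width: 0.0203
finger_force: 50.1
t41.2 [0.506  0.3075 0.127 ] yaw 1.452 w 0.0203 f 50.1 F [-0.5 -3.7  8.8] q [ 0.09  0.69 -0.95  1.78  0.65  1.02 -1.23]
```

```bash
python3 -m pendant '0 0 0.002 0; 0 0 0.002 0'
python3 -m pendant '0 0 -0.002 0; 0 0 -0.002 0; 0 0 -0.002 0; 0 0 -0.002 0; 0 0 -0.002 0; 0 0 -0.04 0; 0 0 -0.09 0; 0 0 -0.14 0; 0 0 -0.19 0' 1
python3 -c "
from h import *
show();go((.4595,.055,.2,1.45),(.4595,.055,.039,1.45))"
```

```text
clock: 41.38
tool_pos: [0.5063, 0.308, 0.127]
tool_rot: [0.001, 0.748, 0.664, 0.001]
wrist_force: [-2.1, -4.6, 17.2]
grip_width: 0.0204
finger_force: 51.0
clock: 42.13
tool_pos: [0.5047, 0.307, 0.2676]
tool_rot: [-0.0, 0.748, 0.664, -0.001]
wrist_force: [1.9, 0.7, -0.6]
grip_width: 0.0854
finger_force: 0.0
t42.1 [0.5047 0.307  0.2676] yaw 1.452 w 0.0854 f 0.0 F [ 1.9  0.7 -0.6] q [ 0.18  0.54 -1.07  1.65  0.5   1.25 -1.11]
row -0.341 -0.020 0.090 0.001  steps 6.3 turn 0.0
row -0.341 -0.020 0.305 0.001  steps 8.2 turn 0.0
```

```bash
python3 -m pendant '-0.341 -0.02 0 0; -0.341 -0.02 0 0; -0.341 -0.02 0 0; -0.341 -0.02 0 0; -0.341 -0.02 0 0; -0.341 -0.02 0 0; -0.341 -0.02 0 0; -0.341 -0.02 0.05 0; -0.341 -0.02 0.1 0; -0.341 -0.02 0.15 0; -0.341 -0.02 0.2 0; -0.341 -0.02 0.25 0; -0.341 -0.02 0.28 0; -0.341 -0.02 0.298 0; -0.341 -0.02 0.304 0; -0.341 -0.02 0.304 0; -0.341 -0.02 0.304 0'
python3 -c "
from h import *
show()"
python3 -m pendant '0 0 0 0; 0 0 0 0; 0 0 0 0; 0 0 0 0; 0 0 0 0; 0 0 0 0; 0 0 0 0' -1 50
python3 -m pendant '0 0 -0.03 0; 0 0 -0.08 0; 0 0 -0.13 0; 0 0 -0.18 0; 0 0 -0.23 0; 0 0 -0.28 0; 0.05 0 -0.32 0; 0.1 0 -0.36 0; 0.15 0 -0.4 0; 0.2 0 -0.427 0; 0.25 -0.01 -0.427 0; 0.27 -0.01 -0.427 0; 0.27 -0.01 -0.427 0; 0.27 -0.01 -0.427 0'
python3 look.py
```

```text
clock: 43.55
tool_pos: [0.4605, 0.0555, 0.039]
tool_rot: [0.0, 0.748, 0.664, 0.0]
wrist_force: [0.3, -0.5, -0.0]
grip_width: 0.0852
finger_force: 0.0
t43.5 [0.4605 0.0555 0.039 ] yaw 1.452 w 0.0852 f 0.0 F [ 0.3 -0.5 -0. ] q [ 0.54  0.63 -0.87  2.13  0.75  0.72 -0.95]
clock: 44.13
tool_pos: [0.4605, 0.0548, 0.0391]
tool_rot: [0.0, 0.748, 0.664, 0.0]
wrist_force: [-1.1, -0.5, 5.9]
grip_width: 0.0244
finger_force: 48.8
clock: 45.3
tool_pos: [0.4753, 0.2596, 0.359]
tool_rot: [-0.0, 0.746, 0.666, 0.0]
wrist_force: [0.0, -0.4, -1.0]
grip_width: 0.0244
finger_force: 49.3
t45.3 [0.4753 0.2596 0.359 ] yaw 1.458 w 0.0244 f 49.3 F [ 0.  -0.4 -1. ] q [ 0.39  0.38 -1.21  1.64  0.36  1.37 -0.98]
slimA (array([117.4779,   0.512 ,   0.393 ]), array([0.5125, 0.393 ])) base [0.5166 0.3998]
wideA (array([165.0848,   0.4185,   0.4125]), array([0.4195, 0.4135])) base [0.4121 0.4107]
slimB (array([134.9568,   0.506 ,   0.309 ]), array([0.5072, 0.309 ])) base [0.5075 0.307 ]
wideB (array([177.0712,   0.41  ,   0.3235]), array([0.4102, 0.3235])) base [0.4042 0.324 ]
stopper off 0.022 [-0.00129949  0.00570809]
stopper off 0.0245 [-0.00109949  0.00310809]
```

```bash
python3 -c "
from h import *
go((.4185,.411,.36,1.452),(.4185,.411,.18,1.452),(.4185,.411,.155,1.452))"
```

```text
row 0.195 -0.100 -0.002 0.001  steps 3.9 turn 0.0
row 0.195 -0.100 0.238 0.001  steps 5.8 turn 0.0
row 0.195 -0.100 0.271 0.001  steps 6.3 turn 0.0
```

```bash
python3 -m pendant '0.05 -0.025 0 0; 0.1 -0.05 0 0; 0.15 -0.075 0 0; 0.195 -0.1 0 0; 0.195 -0.1 0.05 0; 0.195 -0.1 0.1 0; 0.195 -0.1 0.15 0; 0.195 -0.1 0.2 0; 0.195 -0.1 0.225 0; 0.195 -0.1 0.238 0; 0.195 -0.1 0.238 0; 0.195 -0.1 0.238 0'
python3 -c "
from h import *
show()"
python3 -m pendant '0 0 0.008 0; 0 0 0.016 0; 0 0 0.024 0; 0 0 0.032 0; 0 0 0.032 0'
python3 -c "
from h import *
show()"
```

```text
clock: 46.35
tool_pos: [0.4205, 0.4103, 0.1809]
tool_rot: [-0.0, 0.748, 0.663, 0.0]
wrist_force: [0.7, -0.3, -0.2]
grip_width: 0.0244
finger_force: 49.2
t46.4 [0.4205 0.4103 0.1809] yaw 1.450 w 0.0244 f 49.2 F [ 0.7 -0.3 -0.2] q [-0.08  0.63 -1.02  1.75  0.6   1.11 -1.42]
clock: 46.77
tool_pos: [0.4192, 0.4103, 0.1551]
tool_rot: [0.0, 0.748, 0.664, -0.001]
wrist_force: [-1.2, 0.4, -0.8]
grip_width: 0.0244
finger_force: 49.2
t46.8 [0.4192 0.4103 0.1551] yaw 1.452 w 0.0244 f 49.2 F [-1.2  0.4 -0.8] q [-0.1   0.66 -1.    1.77  0.63  1.07 -1.44]
```

Free entry, so I continue to home (TCP about 0.141).

```bash
python3 -m pendant '0 0 0.005 0; 0 0 0.01 0; 0 0 0.014 0; 0 0 0.017 0; 0 0 0.019 0; 0 0 0.019 0'
python3 -m pendant '0 0 0.002 0; 0 0 0.004 0; 0 0 0.004 0'
python3 -c "
from h import *
show()"
```

```text
clock: 47.27
tool_pos: [0.4193, 0.4109, 0.1417]
tool_rot: [-0.0, 0.748, 0.664, -0.0]
wrist_force: [-0.7, -0.3, -0.9]
grip_width: 0.0247
finger_force: 49.2
clock: 47.52
tool_pos: [0.4202, 0.4121, 0.1413]
tool_rot: [0.0, 0.748, 0.664, 0.001]
wrist_force: [-2.1, -2.2, 12.1]
grip_width: 0.0248
finger_force: 50.5
t47.5 [0.4202 0.4121 0.1413] yaw 1.452 w 0.0248 f 50.5 F [-2.1 -2.2 12.1] q [-0.11  0.68 -0.99  1.78  0.65  1.05 -1.46]
```

Stopped hard at 0.141, so it is home. I release and fetch wide stopper B.

```bash
python3 -m pendant '0 0 -0.002 0; 0 0 -0.002 0; 0 0 -0.002 0; 0 0 -0.002 0; 0 0 -0.002 0; 0 0 -0.04 0; 0 0 -0.09 0; 0 0 -0.14 0; 0 0 -0.18 0' 1
python3 -c "
from h import *
show();go((.431,-.0525,.27,1.45),(.431,-.0525,.039,1.45))"
```

```text
clock: 48.27
tool_pos: [0.4194, 0.4115, 0.2764]
tool_rot: [-0.0, 0.748, 0.664, 0.001]
wrist_force: [1.1, 0.2, 1.4]
grip_width: 0.0853
finger_force: 0.0
t48.3 [0.4194 0.4115 0.2764] yaw 1.452 w 0.0853 f 0.0 F [1.1 0.2 1.4] q [-0.03  0.54 -1.1   1.65  0.5   1.27 -1.35]
row -0.613 0.089 0.008 0.001  steps 11.1 turn 0.0
row -0.613 0.088 0.316 0.001  steps 12.5 turn 0.0
```

```bash
python3 -m pendant '-0.613 0.088 0.008 0; -0.613 0.088 0.008 0; -0.613 0.088 0.008 0; -0.613 0.088 0.008 0; -0.613 0.088 0.008 0; -0.613 0.088 0.008 0; -0.613 0.088 0.008 0; -0.613 0.088 0.008 0; -0.613 0.088 0.008 0; -0.613 0.088 0.008 0; -0.613 0.088 0.008 0; -0.613 0.088 0.008 0; -0.613 0.088 0.008 0; -0.613 0.088 0.008 0; -0.613 0.088 0.008 0'
python3 -m pendant '0 0 0.05 0; 0 0 0.1 0; 0 0 0.15 0; 0 0 0.2 0; 0 0 0.25 0; 0 0 0.28 0; 0 0 0.3 0; 0 0 0.307 0; 0 0 0.307 0; 0 0 0.307 0'
python3 -c "
from h import *
show()"
python3 -m pendant '0 0 0 0; 0 0 0 0; 0 0 0 0; 0 0 0 0; 0 0 0 0; 0 0 0 0; 0 0 0 0' -1 50
python3 -m pendant '0 0 -0.03 0; 0 0 -0.08 0; 0 0 -0.13 0; 0 0 -0.18 0; 0 0 -0.23 0; 0 0 -0.28 0; 0.05 0 -0.32 0; 0.1 0 -0.36 0; 0.15 0 -0.4 0; 0.2 0 -0.427 0; 0.25 0 -0.427 0; 0.3 0 -0.427 0; 0.35 0 -0.427 0; 0.4 0 -0.427 0; 0.42 0 -0.427 0; 0.42 0 -0.427 0; 0.42 0 -0.427 0; 0.42 0 -0.427 0'
python3 look.py; python3 -c "
from h import *
go((.4095,.3205,.36,1.452),(.4095,.3205,.18,1.452))"
```

```text
clock: 49.52
tool_pos: [0.4305, -0.0514, 0.2681]
tool_rot: [-0.0, 0.747, 0.665, 0.0]
wrist_force: [0.2, 0.5, 1.3]
grip_width: 0.0852
finger_force: 0.0
clock: 50.35
tool_pos: [0.4312, -0.0518, 0.0385]
tool_rot: [0.0, 0.747, 0.665, 0.001]
wrist_force: [-1.1, 0.3, -0.7]
grip_width: 0.0856
finger_force: 0.0
t50.4 [ 0.4312 -0.0518  0.0385] yaw 1.454 w 0.0856 f 0.0 F [-1.1  0.3 -0.7] q [ 0.81  0.6  -0.9   2.2   0.76  0.69 -0.74]
clock: 50.93
tool_pos: [0.4309, -0.0537, 0.0384]
tool_rot: [0.001, 0.748, 0.664, -0.0]
wrist_force: [-0.7, -0.0, 7.3]
grip_width: 0.0243
finger_force: 48.7
clock: 52.43
tool_pos: [0.4678, 0.2585, 0.3577]
tool_rot: [0.0, 0.748, 0.664, -0.001]
wrist_force: [0.3, -0.3, -0.5]
grip_width: 0.0244
finger_force: 49.4
t52.4 [0.4678 0.2585 0.3577] yaw 1.452 w 0.0244 f 49.4 F [ 0.3 -0.3 -0.5] q [ 0.41  0.38 -1.24  1.66  0.37  1.37 -1.  ]
slimA (array([115.8854,   0.513 ,   0.393 ]), array([0.5125, 0.393 ])) base [0.5162 0.4001]
wideA (array([147.4256,   0.4175,   0.4135]), array([0.4179, 0.4145])) base [0.4119 0.4148]
slimB (array([132.9601,   0.511 ,   0.308 ]), array([0.51  , 0.3084])) base [0.5076 0.3073]
wideB (array([171.231 ,   0.41  ,   0.3235]), array([0.4081, 0.3239])) base [0.4041 0.3238]
stopper off 0.022 [-0.00100896  0.00441379]
stopper off 0.0245 [-0.00060896  0.00171379]
row 0.074 -0.088 -0.003 -0.001  steps 2.1 turn 0.0
row 0.074 -0.088 0.237 -0.001  steps 4.7 turn 0.0
```

```bash
python3 -m pendant '0.04 -0.045 0 0; 0.076 -0.088 0 0; 0.076 -0.088 0 0; 0.076 -0.088 0.05 0; 0.076 -0.088 0.1 0; 0.076 -0.088 0.15 0; 0.076 -0.088 0.2 0; 0.076 -0.088 0.225 0; 0.076 -0.088 0.237 0; 0.076 -0.088 0.237 0; 0.076 -0.088 0.237 0'
python3 -c "
from h import *
show()"
python3 -m pendant '0 0 0.008 0; 0 0 0.016 0; 0 0 0.024 0; 0 0 0.032 0; 0 0 0.032 0'
python3 -c "
from h import *
show()"
```

```text
clock: 53.4
tool_pos: [0.4101, 0.3234, 0.1812]
tool_rot: [0.0, 0.748, 0.663, 0.0]
wrist_force: [-0.0, 0.1, -0.2]
grip_width: 0.0241
finger_force: 49.4
t53.4 [0.4101 0.3234 0.1812] yaw 1.450 w 0.0241 f 49.4 F [-0.   0.1 -0.2] q [ 0.13  0.53 -1.09  1.91  0.55  1.04 -1.32]
clock: 53.82
tool_pos: [0.4087, 0.3233, 0.1552]
tool_rot: [0.0, 0.748, 0.664, -0.001]
wrist_force: [0.8, 0.4, -1.1]
grip_width: 0.0244
finger_force: 49.4
t53.8 [0.4087 0.3233 0.1552] yaw 1.452 w 0.0244 f 49.4 F [ 0.8  0.4 -1.1] q [ 0.1   0.56 -1.06  1.93  0.59  1.   -1.35]
```

```bash
python3 -m pendant '0 0 0.005 0; 0 0 0.01 0; 0 0 0.014 0; 0 0 0.017 0; 0 0 0.02 0; 0 0 0.02 0'
python3 -m pendant '0 0 0.002 0; 0 0 0.004 0; 0 0 0.004 0'
python3 -c "
from h import *
show()"
python3 -m pendant '0 0 -0.002 0; 0 0 -0.002 0; 0 0 -0.002 0; 0 0 -0.002 0; 0 0 -0.002 0; 0 0 -0.04 0; 0 0 -0.09 0; 0 0 -0.14 0; 0 0 -0.18 0; 0 0 -0.22 0; -0.15 0 -0.29 0; -0.15 0 -0.29 0; -0.15 0 -0.29 0; -0.15 0 -0.29 0; -0.15 0 -0.29 0' 1
python3 - <<'E'
from m import *
show();c=calibration('wrist');im=snap('wrist','w9');s=snap('scene','s9')
u=np.array([proj('wrist',(x,y,.1),c) for x in(.37,.56) for y in(.25,.46)]);print(u.round())
a0,b0=np.maximum(u.min(0)-15,0).astype(int);a1,b1=(u.max(0)+15).astype(int)
A=cv2.resize(im[b0:b1,a0:a1],(400,int(400*(b1-b0)/(a1-a0))),interpolation=2)[:600]
u=np.array([proj('scene',(x,y,z)) for x in(.36,.57) for y in(.25,.46) for z in(0,.18)]);a0,b0=np.maximum(u.min(0)-10,0).astype(int);a1,b1=(u.max(0)+10).astype(int)
B=cv2.resize(s[b0:b1,a0:a1],(400,int(400*(b1-b0)/(a1-a0))),interpolation=2)[:600]
o=np.zeros((600,800,3),np.uint8);o[:len(A),:400]=A;o[:len(B),400:]=B;cv2.imwrite('pics/f1.png',o)
E
```

```text
clock: 54.32
tool_pos: [0.409, 0.3235, 0.1408]
tool_rot: [0.0, 0.748, 0.664, -0.0]
wrist_force: [-0.3, 0.0, -0.4]
grip_width: 0.0246
finger_force: 49.4
clock: 54.57
tool_pos: [0.4097, 0.3249, 0.1406]
tool_rot: [0.001, 0.748, 0.664, 0.001]
wrist_force: [-2.3, -4.7, 18.7]
grip_width: 0.0244
finger_force: 51.5
t54.6 [0.4097 0.3249 0.1406] yaw 1.452 w 0.0244 f 51.5 F [-2.3 -4.7 18.7] q [ 0.08  0.58 -1.04  1.94  0.61  0.98 -1.37]
clock: 55.82
tool_pos: [0.3975, 0.2074, 0.3563]
tool_rot: [0.002, 0.751, 0.66, -0.001]
wrist_force: [0.5, -1.3, -0.8]
grip_width: 0.0857
finger_force: 0.0
t55.8 [0.3975 0.2074 0.3563] yaw 1.443 w 0.0857 f 0.0 F [ 0.5 -1.3 -0.8] q [ 0.83  0.12 -1.44  1.84  0.13  1.29 -0.78]
[[300. 137.]
 [272. -46.]
 [437. 119.]
 [437. -73.]]
```

View pics/f1.png

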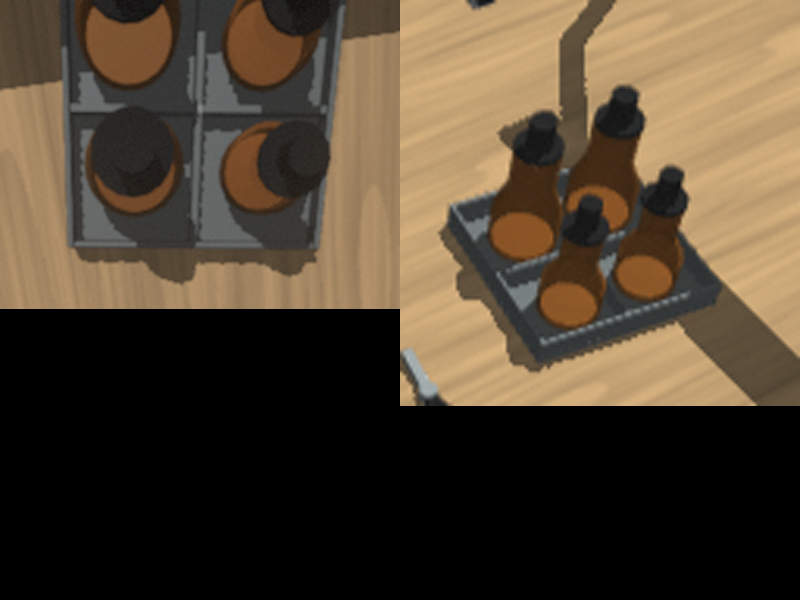

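Both views show all four flasks upright, one per cell, with stopper flanges on their rims. Next the lever goes off, pushed from its +x side with shut fingers.

```bash
python3 -c "
from h import *
go((.55,-.331,.32,.14))"
```

```text
row -0.692 0.292 0.049 0.416  steps 13.5 turn 10.5
```

```bash
python3 -m pendant '-0.692 0.292 0.049 0.416; -0.692 0.292 0.049 0.416; -0.692 0.292 0.049 0.416; -0.692 0.292 0.049 0.416; -0.692 0.292 0.049 0.416; -0.692 0.292 0.049 0.416; -0.692 0.292 0.049 0.416; -0.692 0.292 0.049 0.416; -0.692 0.292 0.049 0.416; -0.692 0.292 0.049 0.416; -0.692 0.292 0.049 0.416; -0.692 0.292 0.049 0.416; -0.692 0.292 0.049 0.416; -0.692 0.292 0.049 0.416; -0.692 0.292 0.049 0.416; -0.692 0.292 0.049 0.416; -0.692 0.292 0.049 0.416; -0.692 0.292 0.049 0.416' -1
python3 - <<'E'
from h import *
show();go((.552,-.331,.16,.14),(.449,-.3455,.16,.14))
for n in('top','scene'):
    im=snap(n,n+'_on');g=im.max(2)
    for nm,s in(('on',1),('off',-1)):
        u=proj(n,(.466+s*.038,-.343+s*.0053,.172)).round().astype(int);print(n,nm,u,g[u[1]-2:u[1]+3,u[0]-2:u[0]+3].mean())
E
```

```text
clock: 57.42
tool_pos: [0.5529, -0.3258, 0.3187]
tool_rot: [-0.001, 0.997, 0.075, -0.0]
wrist_force: [0.0, 0.1, -0.7]
grip_width: -0.0001
finger_force: 0.0
t57.4 [ 0.5529 -0.3258  0.3187] yaw 0.150 w -0.0001 f 0.0 F [ 0.   0.1 -0.7] q [ 1.09  0.53 -0.89  1.46  0.41  1.35 -1.24]
row -0.002 0.007 0.212 0.003  steps 3.8 turn 0.1
row -0.141 0.006 0.212 0.003  steps 4.6 turn 0.1
top on [469 222] 25.68
top off [477 258] 95.76
scene on [189 224] 32.76
scene off [174 204] 202.96
```

Both cameras confirm the lever is still on. Lower and push.

```bash
python3 -m pendant '0 0.006 0.05 0; 0 0.006 0.1 0; 0 0.006 0.15 0; 0 0.006 0.19 0; 0 0.006 0.21 0; 0 0.006 0.21 0; -0.02 0.006 0.21 0; -0.04 0.006 0.21 0; -0.06 0.006 0.21 0; -0.08 0.006 0.21 0; -0.1 0.006 0.21 0; -0.115 0.006 0.21 0; -0.128 0.006 0.21 0; -0.135 0.006 0.21 0; -0.14 0.006 0.21 0; -0.14 0.006 0.21 0; -0.14 0.006 0.21 0'
cat > lev.py <<'E'
from h import *
show()
for n in('top','scene'):
    im=snap(n,n+'_l');g=im.max(2)
    for nm,s in(('on',1),('off',-1)):
        u=proj(n,(.466+s*.038,-.343+s*.0053,.172)).round().astype(int);print(n,nm,u,g[u[1]-2:u[1]+3,u[0]-2:u[0]+3].mean())
    # centroid of black ball near the off spot
    k=g[u[1]-12:u[1]+13,u[0]-12:u[0]+13]<60;ys,xs=np.nonzero(k);print('dark centroid',u+[xs.mean()-12,ys.mean()-12],k.sum())
E
python3 lev.py
```

```text
clock: 58.93
tool_pos: [0.4534, -0.3487, 0.1635]
tool_rot: [0.001, 0.997, 0.073, 0.005]
wrist_force: [10.8, -1.2, -4.4]
grip_width: -0.0003
finger_force: 5.1
t58.9 [ 0.4534 -0.3487  0.1635] yaw 0.147 w -0.0003 f 5.1 F [10.8 -1.2 -4.4] q [ 1.26  0.54 -0.85  1.81  0.48  1.   -1.21]
top on [469 222] 92.36
top off [477 258] 27.12
dark centroid [477.94339623 254.02264151] 265
scene on [189 224] 104.04
scene off [174 204] 30.52
dark centroid [173.06965174 200.61691542] 402
```

Force of 10.8 N at the stop shows the lever is at its off end. I retreat and verify.

```bash
python3 -m pendant '0.02 0 0 0; 0.05 0 0 0; 0.08 0 -0.03 0; 0.1 0 -0.08 0; 0.1 0.0 -0.14 0; 0.1 0.0 -0.2 0; 0.1 0.0 -0.2 0; 0.1 0 -0.2 0; 0.1 0 -0.2 0'
python3 lev.py; python3 -c "
from h import *
a=cv2.imread('pics/s9.png').astype(int);b=cv2.imread('pics/scene_l.png').astype(int)
d=np.abs(a-b).max(2)[80:190,355:450];print('tray change px',(d>40).sum())"
```

```text
clock: 59.78
tool_pos: [0.5227, -0.3379, 0.3121]
tool_rot: [0.001, 0.997, 0.072, 0.0]
wrist_force: [-0.1, -0.2, -0.6]
grip_width: -0.0001
finger_force: 0.0
t59.8 [ 0.5227 -0.3379  0.3121] yaw 0.145 w -0.0001 f 0.0 F [-0.1 -0.2 -0.6] q [ 1.16  0.49 -0.9   1.52  0.39  1.32 -1.2 ]
top on [469 222] 92.04
top off [477 258] 26.6
dark centroid [476.764 253.588] 250
scene on [189 224] 104.12
scene off [174 204] 31.76
dark centroid [175.9375     201.23958333] 96
tray change px 0
```

Run:
```python
from h import *
a=cv2.imread('pics/scene0.png');b=cv2.imread('pics/scene_l.png')
f=lambda i:cv2.phaseCorrelate
best=cv2.matchTemplate(b[188:228,160:192],a[194:214,166:188],cv2.TM_SQDIFF_NORMED);print(best.min(),np.unravel_index(best.argmin(),best.shape),'expect (6,6)')
if best.min()<.05 and np.hypot(*(np.array(np.unravel_index(best.argmin(),best.shape))-6))<3: print(finish_job())
```

```text
0.03614804 (np.int64(6), np.int64(6)) expect (6,6)
the job is handed in; nothing more can be done
None
```

The job is handed in: all four flasks stand upright in their own tray cells with fitting stoppers pressed home, and the extractor ran throughout and is now off; the verdict was not shown to me.

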